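Refill the fume extractor's filter drawer

TASK

Load the fume extractor's open filter drawer: seat the filter cassette flat in the drawer's pocket, then the spacer frame squarely on it, then the cover on top, ridge up. Set each part down and let it go before the next, without dropping any, then push the drawer fully home. Leave everything else on the table where it is.

Things in the scene. Friction and masses are not known exactly. Their poses are not given: they have to be found in the camera images.
- pocket (a point): Centre of the floor of the drawer's pocket, 10 mm above the table; moves with the drawer. x = pocket's long axis, pointing the way the drawer slides shut, z up. Four white L-shaped corner guides, 115 x 61 mm inside (parts 110 x 56), straight to 58 mm above the floor, then flared out to 66. Long sides open over 89 mm for fingers; drawer 132 wide inside, side walls 20 above the pocket floor.
- extractor: Grey bench fume extractor, a fixed box 210 deep x 240 wide x 175 mm tall with round grille on top; its filter drawer stands open at the bottom of its front. Origin under its centre; its front face lies 105 mm along its -x, roughly towards the robot.
- drawer_front (a point): Centre of the outer face of the drawer's flat grey front (146 wide, top 100 mm above the table, no handle), 50 mm up, 80 mm from the pocket's centre. x points into the extractor: the push direction. Shut, it stands 16 mm proud of the extractor's face, which rises above it to 175 mm: an upright gripper would strike that first, so lean the tool back.
- drawer (a joint): How far the drawer stands open, m: 0 = fully home at its stop, up to 0.19. It slides with about 3 N of friction plus light drag and stays where it is left.
- cassette: Filter cassette: solid grey plastic block 110 x 56 x 32 mm, black slats on its top, about 0.3 kg, flat on the table. Origin at the centre of its underside; x long axis, z up. Goes in first; either way round.
- spacer: Spacer: open rectangular grey plastic frame 110 x 56 x 20 mm with rims 9 mm wide and a bar across the middle, flat on the table, about 0.09 kg. Origin at the centre of its underside; x long axis, z up. Goes on the cassette; either way round.
- cover: Cover: grey plastic plate 110 x 56 x 10 mm with a grip ridge on top (50 long along x, 20 wide along y, 25 mm tall, in the middle; overall 35 mm tall), about 0.12 kg. Starts on the sloping stand, ridge up. Origin at the centre of the plate's underside; x long axis, z out of the ridged face. Goes on the spacer, ridge up; either way round.
- stand: Fixed plywood stand whose 150 x 100 mm board slopes 35 degrees from level, falling towards its -x (roughly towards the robot), with a low lip at the bottom on which the cover rests. Origin on the table under the middle of the board; the board's face is 58 mm up there, its top edge 101 mm. The cover lies on the board with its long axis down the slope.
- screwdriver: Screwdriver, 200 mm, lying between robot and drawer: leave alone. Origin at its underside.
- mug: White mug, 92 mm tall, 80 mm across: leave alone. Origin under its centre.
- jar: Amber jar, 75 mm tall, 56 mm across: leave alone. Origin under its centre.
- multimeter: Yellow multimeter 150 x 75 x 36 mm: leave alone. Origin under its centre.
- pliers: Pliers with red handles, 160 mm long, lying flat: leave alone. Origin under the pivot.
- screw_tray: Long aluminium tray 220 x 60 x 22 mm: leave alone. Origin under its centre.
- iron: White steam iron standing on its soleplate, about 200 x 100 x 117 mm: leave alone. Origin under its centre.
There are look-alikes about, which are no part of the job. What is shaped like the cassette but orange is not meant.

How it is judged:
On the way, in this order (a step that is already met when the one before it is completed fails the run):
1. cassette seated on the floor of the drawer's pocket and let go (horizontal distance between cassette and pocket below 0.006 m and z of cassette in the frame of pocket between -0.003 and 0.003 m and angle between the x axis of cassette and the x axis of pocket, either way round below 0.08 rad and angle between cassette's own z axis and vertical below 0.05 rad and contact force between the fingers and cassette below 0.2 N and linear speed of cassette below 0.02 m/s), for 0.2 s.
2. spacer frame seated square on the cassette in the pocket and let go (horizontal distance between each of cassette, spacer and pocket below 0.006 m and z of cassette in the frame of pocket between -0.003 and 0.003 m and angle between the x axis of each of cassette, spacer and the x axis of pocket, either way round below 0.08 rad and angle between each of cassette, spacer's own z axis and vertical below 0.05 rad and z of spacer in the frame of pocket between 0.029 and 0.035 m and contact force between the fingers and spacer below 0.2 N and linear speed of spacer below 0.02 m/s), for 0.2 s.
3. cover seated square on the spacer frame, ridge up, and let go (horizontal distance between each of cassette, spacer, cover and pocket below 0.006 m and z of cassette in the frame of pocket between -0.003 and 0.003 m and angle between the x axis of each of cassette, spacer, cover and the x axis of pocket, either way round below 0.08 rad and angle between each of cassette, spacer, cover's own z axis and vertical below 0.05 rad and z of spacer in the frame of pocket between 0.029 and 0.035 m and z of cover in the frame of pocket between 0.049 and 0.055 m and contact force between the fingers and cover below 0.2 N and linear speed of cover below 0.02 m/s), for 0.2 s.
At the end, for the whole second after the job is handed in: Drawer home (within 4 mm); cassette, spacer, cover stacked in its pocket in that order, each within 6 mm of the pocket centre and 3 mm of its height (undersides 0, 32, 52 mm above the pocket floor), within 0.08 rad of its long axis, tilt under 0.05 rad, ridge up, released, at rest (all of step 3 and contact force between the fingers and cassette below 0.2 N and linear speed of each of cassette, spacer below 0.02 m/s and contact force between the fingers and spacer below 0.2 N and value of joint drawer below 0.004 m); the robot touches nothing.
It fails at once if cassette dropped (falling freely at more than 0.7 m/s, about 25 mm) (linear speed of cassette above 0.7 m/s and contact force between the fingers and cassette below 0.05 N).
It fails at once if spacer dropped (falling freely at more than 0.7 m/s, about 25 mm) (linear speed of spacer above 0.7 m/s and contact force between the fingers and spacer below 0.05 N).
It fails at once if cover dropped (falling freely at more than 0.7 m/s, about 25 mm) (linear speed of cover above 0.7 m/s and contact force between the fingers and cover below 0.05 N).
It fails at once if a bystander shifted by more than 30 mm (distance of any of screwdriver, mug, jar, multimeter, pliers, screw_tray, iron from where it was at the start of the episode above 0.03 m).
It also fails if it takes over 69 s, if anything falls off the work surface, if the arm or the gripper's body presses on something with over 40 N, if the wrist force passes 120 N, or if a joint passes its speed limit or range.

ROBOT

A 6-joint arm with a two-finger parallel gripper is mounted at the origin on the work surface. World frame = base frame: x ahead of the robot, y to its left, z up, the work surface at z = 0. Lengths are in m, angles in rad, forces in N, time in s.
With the tool pointing down it reaches from about 0.3 to 0.775 m from the base axis. Payload 14.6 kg.
Tool frame: the origin (TCP) lies at the very end of the fingers, on their centre line; the grasp point (between the pads) lies 19 mm behind it; z points along the fingers, y is the line along which they close (so a half turn about z gives the same grasp; the last joint's range is limited). The gripper opens to 94 mm and grips with 3 to 60 N. Pads are 16 mm wide; open, the fingers measure 119 mm over their backs; the gripper's body (75 mm by 177 mm) begins 78 mm behind the grasp point.
Start: joints at [1.276, 0.3, 1.521, -0, 1.321, -0.067], TCP at [0.124, 0.536, 0.18] pointing down, gripper open.
Joint ranges: [-3.03, 3.03], [-0.79, 2.21], [0.23, 2.52], [-1.04, 4.18], [0, 3.07], [-2.55, 2.55]. Speed limits (rad/s): [2.22, 2.22, 2.57, 3.14, 3.14, 3.14].

INTERFACE

Orientations are given as [roll, pitch, yaw] about the fixed x, y, z axes, in that order (R = Rz(yaw) Ry(pitch) Rx(roll)).
In Python, from station import ctrl gives the robot as it stands. The module is installed in compiled form; this text tells all that it offers.
- The arm moves only by the tool step_arm, never from a script. Its argument "deltas" is a list of rows, each an object with "dp": the shift along the tool's x, y, z scaled (see below), a list of three; "twist": the turn about the tool's z scaled (see below). In form: [{"dp": [tx, ty, tz], "twist": twist}, ...]. A call has 1 to 12 rows; each row shifts and turns the commanded pose from where the row before left it, along the tool's axes as they then stand; what a row does not reach is not made up. The controller multiplies each number of a shift by 0.04 m and each number of a turn by 4 degrees. A row lasts 1/10 s, in which the tool goes at most 50 mm and 8.59 degrees, less where a joint would pass 70% of its speed; a pose out of reach is approached as far as the arm can. A call with a number of a shift or a turn outside -1 to 1 is refused whole. A call with a gripper value outside its range is refused whole. "gripper" is the opening, from -1 (shut) to 1 (fully open), set as the call begins (left out, the last holds). The fingers move at their own pace and stop on an object; "squeeze" is the grip in N (left out, the last holds). Time passes only in rows, so rows that do not move let the fingers close. It gives the time, the measured TCP pose, the force, the opening and the grip force at its end, in the units of the state.
- ctrl.get_obs(): the state, without advancing time (a new reading comes with each control period).
- ctrl.camera(name): name is "scene" or "top" or "wrist"; returns (picture, depth): 480x640x3 uint8, red, green, blue; 480x640 float32, m along the optical axis (not along the pixel's ray), 0 where there is no reading.
- ctrl.get_calibration(name): a dict with "fx", "fy", "cx", "cy" (pixels), "distortion" ([k1, k2, p1, p2, k3] as OpenCV has them; the pictures are not rectified), "world_to_cam" (4x4, takes a point from world to camera coordinates); the wrist camera has in their place "hand_eye" (4x4, takes a point from camera to tool coordinates, whose origin is the TCP and whose axes are the flange's). Camera axes: x right, y down, z forward; pixel columns grow to the right and rows downward; lengths in m; the calibration is good to about 2 mm. A picture is of the moment at which its call begins: read the wrist's pose just before it. get_calibration takes no time and is no camera call.
- ctrl.hand_in(): hands the job in; it is judged then, once.
Trained networks look in the newest picture that a camera, given by its name, has taken for a name from the list of things; names that differ only in an ending like _2 or _b are one class to them, and where a whole thing is asked for, a point or a joint stands for the part that bears it (a point fixed in the world has none). Each returns a list of dicts, best first, with "conf" (0 to 1); they miss things now and then, are a little off and sometimes report something else, mostly with a low value. They report only what shows in the picture. A call takes as long as a camera call. They do not tell look-alikes from the thing itself.
- ctrl.spot_in(camera, label): "rect" ([left, top, right, bottom] as shares, 0 to 1, of the picture: columns of its width, rows of its height, round what is visible of it).
- ctrl.cut_out(camera, label): "pixels" (480x640 bool, what is visible of it) and "rect" ([left, top, right, bottom] as shares, 0 to 1, of the picture: columns of its width, rows of its height, round what is visible of it).
The state is a dict: "time_s": time; "qpos": joint angles; "joint_vel": joint speeds; "tau": joint torques, N m; "ee_pos": TCP position; "eef_rot": TCP orientation; "force": force on the tool from outside, world axes, zero at the start; "moment": the same for the moment, N m; "grip_width": finger opening in m; "grip_force": force on a finger pad.
Only numpy, scipy, OpenCV 4.12 (cv2) and the standard library are available. Lean on these libraries where they do the work, as an engineer would, in place of code of your own. Each camera call takes 0.05 s, during which the arm holds its last target. There are 200 camera calls.

## Working session

There is one attempt and no reset: what is moved stays moved. The work goes in short steps, Python scripts to look and compute and a tool call to move; the robot and the scene stay as the last step left them, time stands still between calls to the robot, and variables do not carry over. Pictures are saved under pics/ and viewed, at most 10 in all, crops included, and the job is handed in when it is done.

Besides the shell and the picture viewer there is one more tool, called by a JSON object that holds its "fn" and its "kwargs", one argument or row to a line. step_arm: Moves the arm, as the interface text tells. Its arguments: {"type":"object","properties":{"deltas":{"type":"array"},"gripper":{"type":"number"},"squeeze":{"type":"number"}},"required":["deltas"]}

```bash
mkdir -p pics && ls && cat > h.py <<'E'
import numpy as np, cv2
from station import ctrl
from scipy.spatial.transform import Rotation as R
def cam(name):
    o=ctrl.get_obs(); img,d=ctrl.camera(name); c=ctrl.get_calibration(name)
    K=np.array([[c['fx'],0,c['cx']],[0,c['fy'],c['cy']],[0,0,1]]);D=np.array(c['distortion'],float)
    if 'hand_eye' in c:
        T=np.eye(4);T[:3,:3]=R.from_euler('xyz',o['eef_rot']).as_matrix();T[:3,3]=o['ee_pos'];W=T@np.array(c['hand_eye'])
    else: W=np.linalg.inv(np.array(c['world_to_cam']))
    return img,d,K,D,W
def cloud(d,K,D,W):
    v,u=np.mgrid[0:480,0:640]
    p=cv2.undistortPoints(np.stack([u,v],-1).reshape(-1,1,2).astype(np.float32),K,D).reshape(480,640,2)
    P=np.dstack([p[...,0]*d,p[...,1]*d,d])
    P=P@W[:3,:3].T+W[:3,3]; P[d<=0]=np.nan
    return P
def save(n,img): cv2.imwrite('pics/'+n+'.png',img[...,::-1])
def rect(pts):
    pts=pts[np.isfinite(pts).all(1)]
    (c,s,a)=cv2.minAreaRect(pts[:,:2].astype(np.float32)); 
    if s[0]<s[1]: s=(s[1],s[0]);a+=90
    a=(a+90)%180-90
    return np.round(c,4),np.round(s,4),round(a,1)
E
python3 - <<'E'
from h import *
o=ctrl.get_obs(); print({k:np.round(v,3) for k,v in o.items()})
for n in ['top','scene']:
    img,d,K,D,W=cam(n); save(n+'0',img); P=cloud(d,K,D,W); np.savez(n+'0.npz',img=img,P=P)
    print(n,np.round(W,3).tolist())
    for l in ['cassette','spacer','cover','pocket','extractor','stand','drawer_front','screwdriver','mug','jar','iron','multimeter','pliers','screw_tray']:
        for r in ctrl.cut_out(n,l)[:3]:
            if r['conf']<.3: continue
            q=P[r['pixels']];q=q[np.isfinite(q).all(1)]
            if len(q)<10: continue
            b=r['rect'];print(l,round(r['conf'],2),[round(b[0]*640),round(b[1]*480),round(b[2]*640),round(b[3]*480)],np.round(np.median(q,0),3),rect(q),round(np.percentile(q[:,2],98),3))
E
```

```text
pics
{'time_s': np.float64(0.0), 'qpos': array([ 1.276,  0.3  ,  1.522,  0.   ,  1.321, -0.067]), 'joint_vel': array([-0.001,  0.001,  0.   ,  0.   , -0.001,  0.001]), 'tau': array([ 1.0000e-03, -5.3180e+01, -3.5274e+01,  7.1000e-02,  2.4000e-02,
       -0.0000e+00]), 'ee_pos': array([0.124, 0.535, 0.179]), 'eef_rot': array([-3.14 , -0.   ,  2.914]), 'force': array([-0.138, -1.456, -0.424]), 'moment': array([ 0.017,  0.032, -0.011]), 'grip_force': np.float64(0.0), 'grip_width': np.float64(0.094)}
top [[0.028, -0.98, 0.199, 0.26], [-1.0, -0.029, -0.006, 0.025], [0.012, -0.198, -0.98, 1.446], [0.0, 0.0, 0.0, 1.0]]
cassette 0.77 [141, 270, 180, 316] [0.396 0.447 0.032] (array([0.3999, 0.4559]), array([0.1258, 0.065 ]), 34.3) 0.039
cassette 0.74 [205, 343, 248, 369] [0.241 0.262 0.032] (array([0.2402, 0.2674]), array([0.1171, 0.0585]), 84.3) 0.038
cassette 0.63 [183, 221, 210, 268] [0.533 0.361 0.032] (array([0.5383, 0.3677]), array([0.1215, 0.0664]), 0.5) 0.038
spacer 0.91 [382, 248, 414, 290] [ 0.484 -0.173  0.018] (array([ 0.4854, -0.176 ]), array([0.1149, 0.0616]), -18.2) 0.025
space
[... 3819 characters left out ...]
.67 [126, 189, 192, 261] [ 0.742 -0.327  0.051] (array([ 0.712 , -0.3437]), array([0.2087, 0.0948]), 13.9) 0.116
multimeter 0.67 [369, 340, 421, 424] [0.709 0.333 0.033] (array([0.7013, 0.3315]), array([0.1502, 0.0759]), 22.5) 0.038
pliers 0.94 [382, 204, 444, 248] [0.349 0.151 0.014] (array([0.3474, 0.1602]), array([0.1637, 0.0729]), -85.4) 0.018
pliers 0.67 [371, 341, 424, 424] [0.709 0.334 0.033] (array([0.6959, 0.3325]), array([0.1593, 0.081 ]), 22.3) 0.038
pliers 0.38 [196, 218, 375, 416] [0.773 0.107 0.175] (array([0.6656, 0.0477]), array([0.4501, 0.3164]), 10.1) 0.183
screw_tray 0.55 [451, 347, 514, 463] [0.629 0.492 0.004] (array([0.6176, 0.4913]), array([0.2347, 0.0681]), 9.9) 0.024
```

View pics/top0.png

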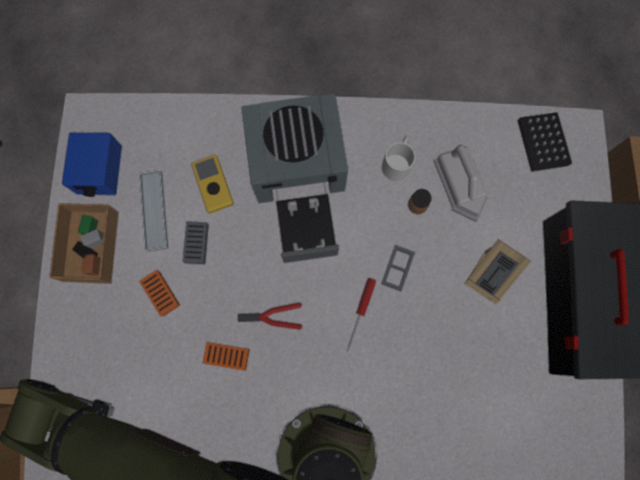

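```bash
python3 - <<'E'
from h import *
a=np.load('scene0.npz')['img'];b=np.load('top0.npz')['img']
c1=cv2.resize(b[210:380,130:260],None,fx=3,fy=3,interpolation=cv2.INTER_CUBIC)
c2=cv2.resize(a[190:370,420:540],(340,510),interpolation=cv2.INTER_CUBIC)
save('crop',np.hstack([c1,c2]))
E
```

```text
(no output)
```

View pics/crop.png

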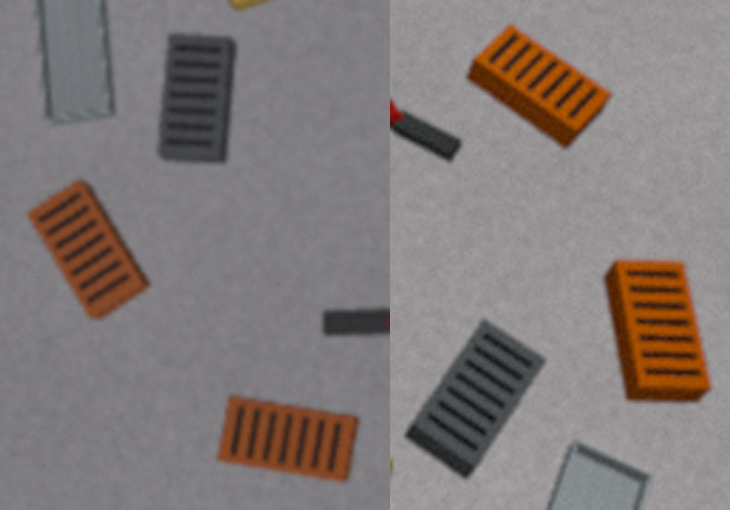

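The top view shows a grey cassette at px (196,243), with orange look-alikes at (160,293) and (226,356). The spacer is at (398,268), the cover on its stand at (497,272), the open drawer at (307,227) and the extractor at (295,150). The crop confirms that the grey slatted block at (196,243) is the cassette.

```bash
python3 - <<'E'
from h import *
for n in ['top','scene']:
    f=np.load(n+'0.npz');P=f['P'].reshape(-1,3);P=P[np.isfinite(P).all(1)]
    def box(x0,x1,y0,y1,z0,z1):
        m=(P[:,0]>x0)&(P[:,0]<x1)&(P[:,1]>y0)&(P[:,1]<y1)&(P[:,2]>z0)&(P[:,2]<z1);return P[m]
    t=box(.42,.5,.2,.3,-.02,.02);print(n,'table z',np.median(t[:,2]))
    for nm,b in dict(cass=(.45,.62,.31,.42,.024,.045),spacer=(.41,.56,-.24,-.11,.012,.03),ext=(.6,.95,-.1,.25,.165,.19),front=(.45,.56,-.05,.17,.088,.11),guides=(.53,.7,0,.15,.06,.085),board=(.39,.55,-.52,-.33,.02,.12)).items():
        q=box(*b); print(nm,len(q),np.round(q.mean(0),4),rect(q),np.round(np.percentile(q[:,2],[5,50,95]),3))
        if nm=='front':
            vx,vy,x,y=cv2.fitLine(q[:,:2].astype(np.float32),cv2.DIST_HUBER,0,.01,.01).ravel();print('line ang',np.degrees(np.arctan2(vy,vx)))
E
```

```text
top table z 0.00024284410165886783
cass 869 [0.5338 0.3626 0.0322] (array([0.55  , 0.3626]), array([0.1425, 0.0576]), -2.7) [0.027 0.032 0.037]
spacer 471 [ 0.4815 -0.1735  0.0195] (array([ 0.4777, -0.1617]), array([0.1324, 0.0789]), -20.2) [0.014 0.02  0.025]
ext 7763 [0.7721 0.1043 0.1769] (array([0.7762, 0.105 ]), array([0.2402, 0.2142]), -79.7) [0.171 0.177 0.183]
front 320 [0.5068 0.0575 0.099 ] (array([0.5073, 0.0581]), array([0.1456, 0.0132]), -80.0) [0.092 0.099 0.104]
line ang -80.06514
guides 139 [0.6271 0.0644 0.0719] (array([0.6139, 0.067 ]), array([0.1741, 0.109 ]), -8.0) [0.062 0.072 0.079]
board 2100 [ 0.475  -0.4282  0.0678] (array([ 0.4727, -0.4299]), array([0.1296, 0.103 ]), -33.2) [0.029 0.072 0.099]
scene table z 2.537376555883375e-05
cass 1254 [0.5386 0.365  0.0326] (array([0.5491, 0.3642]), array([0.1423, 0.0557]), -1.5) [0.03  0.033 0.036]
spacer 496 [ 0.4862 -0.1722  0.0188] (array([ 0.4796, -0.1662]), array([0.1318, 0.0782]), -24.7) [0.014 0.019 0.023]
ext 13882 [0.7826 0.1117 0.1768] (array([0.7761, 0.1047]), array([0.2408, 0.2106]), -80.4) [0.173 0.176 0.182]
front 429 [0.5107 0.0596 0.0976] (array([0.5091, 0.0586]), array([0.1451, 0.0155]), -79.8) [0.089 0.099 0.102]
line ang -79.1125
guides 57 [0.5488 0.0467 0.0704] (array([0.576 , 0.0688]), array([0.1053, 0.0764]), 10.6) [0.061 0.072 0.077]
board 1405 [ 0.4858 -0.4188  0.0698] (array([ 0.4752, -0.4302]), array([0.1224, 0.1073]), -33.3) [0.03  0.075 0.098]
```

```bash
cat >> h.py <<'E'
def plan(x,y,z,yaw_deg=None,n=None,start=None):
    """rows to reach the pose; yaw mod 180 nearest j6 middle is chosen by caller"""
    o=ctrl.get_obs() if start is None else start
    p=np.array(o['ee_pos']);yaw=o['eef_rot'][2]
    dy=0 if yaw_deg is None else (np.radians(yaw_deg)-yaw+np.pi)%(2*np.pi)-np.pi
    d=np.array([x,y,z])-p
    n=n or int(max(np.ceil(np.linalg.norm(d)/.037),np.ceil(abs(np.degrees(dy))/3.9),1))
    rows=[]
    for i in range(n):
        Rm=R.from_euler('xyz',[np.pi,0,yaw+dy*i/n]).as_matrix()
        s=Rm.T@(d/n)/.04
        rows.append('{"dp":[%.2f,%.2f,%.2f],"twist":%.2f}'%(*s,-np.degrees(dy)/n/4))
    print('t%.1f pos %s yaw %.1f q %s'%(o['time_s'],np.round(p,4),np.degrees(yaw),np.round(o['qpos'],2)))
    for k in range(0,n,12): print('['+','.join(rows[k:k+12])+']')
    return dict(o,ee_pos=np.array([x,y,z]),eef_rot=[np.pi,0,yaw+dy])
E
python3 - <<'E'
from h import *
print(np.round(ctrl.get_calibration('wrist')['hand_eye'],3).tolist())
plan(.49,.363,.22,178)
E
```

```text
[[-0.0, -0.962, -0.273, 0.079], [1.0, 0.0, -0.0, 0.001], [0.0, -0.273, 0.962, -0.206], [0.0, 0.0, 0.0, 1.0]]
t1.5 pos [0.1242 0.5358 0.1796] yaw 166.9 q [ 1.28  0.3   1.52  0.    1.32 -0.07]
[{"dp":[-0.90,-0.19,-0.09],"twist":-0.25},{"dp":[-0.90,-0.21,-0.09],"twist":-0.25},{"dp":[-0.89,-0.23,-0.09],"twist":-0.25},{"dp":[-0.89,-0.24,-0.09],"twist":-0.25},{"dp":[-0.88,-0.26,-0.09],"twist":-0.25},{"dp":[-0.88,-0.27,-0.09],"twist":-0.25},{"dp":[-0.87,-0.29,-0.09],"twist":-0.25},{"dp":[-0.87,-0.30,-0.09],"twist":-0.25},{"dp":[-0.86,-0.32,-0.09],"twist":-0.25},{"dp":[-0.86,-0.33,-0.09],"twist":-0.25},{"dp":[-0.85,-0.35,-0.09],"twist":-0.25}]
```

{"fn": "step_arm", "kwargs": {
  "deltas": [
    {"dp": [-0.9, -0.19, -0.09], "twist": -0.25},
    {"dp": [-0.9, -0.21, -0.09], "twist": -0.25},
    {"dp": [-0.89, -0.23, -0.09], "twist": -0.25},
    {"dp": [-0.89, -0.24, -0.09], "twist": -0.25},
    {"dp": [-0.88, -0.26, -0.09], "twist": -0.25},
    {"dp": [-0.88, -0.27, -0.09], "twist": -0.25},
    {"dp": [-0.87, -0.29, -0.09], "twist": -0.25},
    {"dp": [-0.87, -0.3, -0.09], "twist": -0.25},
    {"dp": [-0.86, -0.32, -0.09], "twist": -0.25},
    {"dp": [-0.86, -0.33, -0.09], "twist": -0.25},
    {"dp": [-0.85, -0.35, -0.09], "twist": -0.25},
    {"dp": [0, 0, 0], "twist": 0}
  ]
}}

```text
time_s: 2.7
ee_pos: [0.4933, 0.3609, 0.219]
eef_rot: [-3.141, 0.0, 3.103]
force: [-0.7, -0.6, 1.1]
grip_width: 0.094
grip_force: 0.0
```

```bash
cat >> h.py <<'E'
def wrist(label,z0,z1,near,rad=.09,name=None):
    img,d,K,D,W=cam('wrist')
    if name: save(name,img)
    P=cloud(d,K,D,W)
    q=P.reshape(-1,3);q=q[np.isfinite(q).all(1)]
    q=q[(np.hypot(q[:,0]-near[0],q[:,1]-near[1])<rad)&(q[:,2]>z0)&(q[:,2]<z1)]
    print('band',len(q),rect(q),np.round(np.percentile(q[:,2],[5,50,95]),4))
    if label:
      for r in ctrl.cut_out('wrist',label)[:2]:
        m=cv2.erode(r['pixels'].astype(np.uint8),np.ones((3,3)))>0
        s=P[m];s=s[np.isfinite(s).all(1)];s=s[(s[:,2]>z0)&(s[:,2]<z1)]
        if len(s)>10: print(label,round(r['conf'],2),np.round(r['rect'],2),rect(s))
    return img,P
E
python3 - <<'E'
from h import *
o=ctrl.get_obs();print(o['time_s'],np.round(o['ee_pos'],4),np.round(o['eef_rot'],3))
wrist('cassette',.024,.045,(.535,.363),name='w1')
E
```

```text
2.7 [0.4933 0.3609 0.219 ] [-3.141  0.     3.103]
band 4135 (array([0.5518, 0.3924]), array([0.1414, 0.113 ]), -1.4) [0.0313 0.0327 0.0339]
cassette 0.97 [0.46 0.41 0.53 0.61] (array([0.535 , 0.3645]), array([0.1096, 0.0548]), -2.0)
cassette 0.76 [0.54 0.14 0.69 0.37] (array([0.3986, 0.45  ]), array([0.1078, 0.056 ]), 35.3)
```

View pics/w1.png

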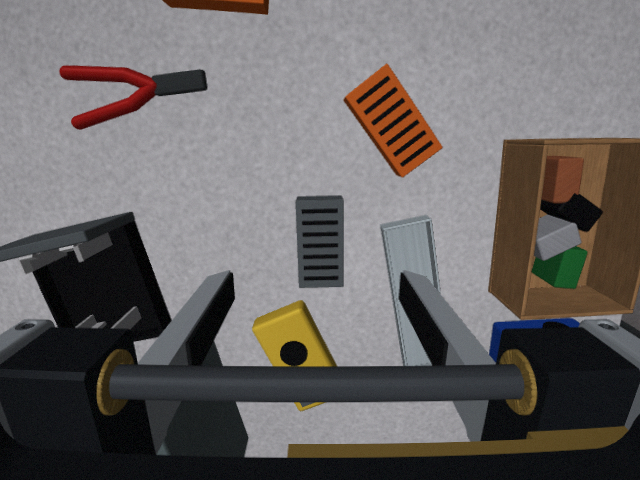

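The wrist view shows the grey cassette centred at px (320,241), with the orange look-alike at (393,120). It measures 110x55 mm at (0.535, 0.3645) with yaw -2°, so the size matches.

```bash
python3 - <<'E'
from h import *
s=plan(.535,.3645,.10,178,4); plan(.535,.3645,.010,178,4,s)
E
```

```text
t2.8 pos [0.4904 0.3627 0.2189] yaw 177.9 q [ 0.58  0.41  1.28  0.    1.45 -0.96]
[{"dp":[-0.28,0.02,0.74],"twist":-0.01},{"dp":[-0.28,0.02,0.74],"twist":-0.01},{"dp":[-0.28,0.02,0.74],"twist":-0.01},{"dp":[-0.28,0.02,0.74],"twist":-0.01}]
t2.8 pos [0.535  0.3645 0.1   ] yaw 178.0 q [ 0.58  0.41  1.28  0.    1.45 -0.96]
[{"dp":[0.00,-0.00,0.56],"twist":-0.00},{"dp":[0.00,-0.00,0.56],"twist":-0.00},{"dp":[0.00,-0.00,0.56],"twist":-0.00},{"dp":[0.00,-0.00,0.56],"twist":-0.00}]
```

{"fn": "step_arm", "kwargs": {
  "deltas": [
    {"dp": [-0.28, 0.02, 0.74], "twist": 0},
    {"dp": [-0.28, 0.02, 0.74], "twist": 0},
    {"dp": [-0.28, 0.02, 0.74], "twist": 0},
    {"dp": [-0.28, 0.02, 0.74], "twist": 0},
    {"dp": [0, 0, 0], "twist": 0},
    {"dp": [0, 0, 0.7], "twist": 0},
    {"dp": [0, 0, 0.7], "twist": 0},
    {"dp": [0, 0, 0.5], "twist": 0},
    {"dp": [0, 0, 0.35], "twist": 0},
    {"dp": [0, 0, 0], "twist": 0},
    {"dp": [0, 0, 0], "twist": 0}
  ]
}}

```text
time_s: 3.9
ee_pos: [0.5353, 0.3652, 0.0124]
eef_rot: [3.141, 0.001, 3.106]
force: [-0.5, -0.3, 0.1]
grip_width: 0.0941
grip_force: 0.0
```

{"fn": "step_arm", "kwargs": {
  "deltas": [
    {"dp": [0, 0, 0], "twist": 0},
    {"dp": [0, 0, 0], "twist": 0},
    {"dp": [0, 0, 0], "twist": 0},
    {"dp": [0, 0, 0], "twist": 0},
    {"dp": [0, 0, 0], "twist": 0},
    {"dp": [0, 0, 0], "twist": 0}
  ],
  "gripper": -1,
  "squeeze": 25
}}

```text
time_s: 4.5
ee_pos: [0.5351, 0.3646, 0.0108]
eef_rot: [-3.142, -0.0, 3.106]
force: [0.5, 0.5, -0.1]
grip_width: 0.0493
grip_force: 0.0
```

{"fn": "step_arm", "kwargs": {
  "deltas": [
    {"dp": [0, 0, 0], "twist": 0}
  ]
}}

```text
time_s: 4.6
ee_pos: [0.5351, 0.3646, 0.0108]
eef_rot: [-3.142, -0.0, 3.106]
force: [0.1, 0.6, 0.3]
grip_width: 0.0417
grip_force: 0.0
```

```bash
python3 - <<'E'
from h import *
o=ctrl.get_obs();print(o['time_s'],o['grip_width'],o['grip_force'],o['force'])
img,d,K,D,W=cam('wrist');save('w2',img)
E
```

```text
4.6 0.041662783183617186 0.0 [0.12145914 0.64348371 0.30108427]
```

View pics/w2.png

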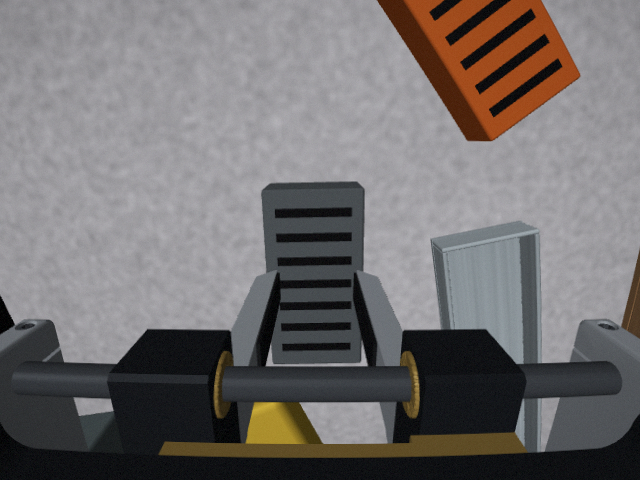

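```bash
python3 - <<'E'
from h import *
img,d,K,D,W=cam('wrist');P=cloud(d,K,D,W);o=ctrl.get_obs()
print(K[0,0],o['grip_width'],o['ee_pos'])
for u,v in [(260,277),(270,290),(255,300),(366,278),(372,290),(315,240),(320,295),(280,300),(350,300),(340,200),(290,200),(230,150),(262,300),(370,300),(245,330),(250,290)]: print((u,v),round(float(d[v,u]),4),np.round(P[v,u],4),img[v,u])
E
```

```text
343.38873391572287 0.033252013921493684 [0.53510549 0.36459586 0.01082506]
(260, 277) 0.1821 [0.5252 0.3356 0.0473] [115 117 123]
(270, 290) 0.1655 [0.5251 0.3432 0.0645] [110 113 119]
(255, 300) 0.1552 [0.525  0.3377 0.0752] [111 116 118]
(366, 278) 0.1803 [0.5271 0.3916 0.0491] [108 113 118]
(372, 290) 0.1663 [0.5273 0.3925 0.0638] [106 110 119]
(315, 240) 0.1917 [0.5101 0.3654 0.0327] [14 14 17]
(320, 295) 0.2006 [0.5436 0.3671 0.033 ] [74 79 83]
(280, 300) 0.1749 [0.5342 0.3467 0.0573] [ 6  9 10]
(350, 300) 0.1922 [0.5433 0.3838 0.0414] [3 2 5]
(340, 200) 0.1862 [0.4882 0.3797 0.0321] [73 79 83]
(290, 200) 0.1859 [0.4871 0.3526 0.0323] [70 76 80]
(230, 150) 0.2089 [0.4601 0.315  0.0011] [162 161 165]
(262, 300) 0.1571 [0.5259 0.3406 0.0734] [107 113 116]
(370, 300) 0.1554 [0.527  0.3899 0.075 ] [107 111 118]
(245, 330) 0.131 [0.5253 0.3381 0.1004] [109 112 118]
(250, 290) 0.236 [ 5.541e-01  3.188e-01 -3.000e-04] [167 167 172]
```

```bash
python3 - <<'E'
from h import *
img,d,K,D,W=cam('wrist');P=cloud(d,K,D,W);o=ctrl.get_obs()
print(o['grip_width'],o['grip_force'])
q=P[255:345:3,225:410]
for i,row in enumerate(q):
    m=(row[:,2]>.036)
    if m.any(): 
        r=row[m]; L=r[r[:,1]<.3646];Rr=r[r[:,1]>.3646]
        f=lambda a: (len(a),np.round(a.min(0),3).tolist(),np.round(a.max(0),3).tolist()) if len(a) else None
        print(255+3*i,f(L),f(Rr))
E
```

```text
0.029505200991649102 0.0
270 (3, [0.525, 0.346, 0.038], [0.525, 0.347, 0.038]) (3, [0.527, 0.384, 0.037], [0.527, 0.385, 0.038])
273 (15, [0.525, 0.341, 0.037], [0.527, 0.349, 0.043]) (15, [0.526, 0.382, 0.038], [0.529, 0.39, 0.043])
276 (23, [0.525, 0.338, 0.041], [0.528, 0.349, 0.048]) (22, [0.526, 0.382, 0.042], [0.529, 0.393, 0.048])
279 (25, [0.525, 0.337, 0.043], [0.529, 0.349, 0.051]) (25, [0.527, 0.382, 0.042], [0.53, 0.394, 0.051])
282 (26, [0.525, 0.337, 0.042], [0.531, 0.349, 0.055]) (26, [0.526, 0.382, 0.043], [0.532, 0.394, 0.055])
285 (26, [0.525, 0.338, 0.043], [0.532, 0.349, 0.06]) (27, [0.526, 0.382, 0.043], [0.533, 0.394, 0.059])
288 (29, [0.525, 0.338, 0.037], [0.537, 0.349, 0.063]) (28, [0.526, 0.382, 0.038], [0.538, 0.394, 0.063])
291 (31, [0.525, 0.337, 0.037], [0.538, 0.349, 0.066]) (31, [0.526, 0.382, 0.037], [0.54, 0.394, 0.066])
294 (31, [0.525, 0.337, 0.039], [0.539, 0.349, 0.07]) (32, [0.526, 0.382, 0.039], [0.541, 0.394, 0.069])
297 (33, [0.525, 0.337, 0.04], [0.541, 0.349, 0.073]) (33, [0.527, 0.382, 0.04], [0.542, 0.394, 0.072])
300 (34, [0.525, 0.337, 
[... 859 characters left out ...]
, 0.349, 0.096]) (38, [0.526, 0.382, 0.068], [0.543, 0.394, 0.097])
327 (40, [0.525, 0.337, 0.069], [0.543, 0.349, 0.099]) (39, [0.527, 0.382, 0.069], [0.544, 0.394, 0.099])
330 (41, [0.525, 0.337, 0.073], [0.542, 0.349, 0.101]) (39, [0.526, 0.382, 0.073], [0.543, 0.394, 0.102])
333 (55, [0.501, 0.339, 0.078], [0.541, 0.349, 0.142]) (56, [0.502, 0.382, 0.077], [0.542, 0.392, 0.143])
336 (55, [0.501, 0.34, 0.078], [0.542, 0.349, 0.144]) (57, [0.502, 0.382, 0.077], [0.544, 0.392, 0.144])
339 (54, [0.501, 0.34, 0.082], [0.541, 0.349, 0.145]) (56, [0.503, 0.382, 0.082], [0.542, 0.391, 0.145])
342 (55, [0.501, 0.341, 0.083], [0.542, 0.349, 0.147]) (56, [0.502, 0.382, 0.082], [0.544, 0.39, 0.147])
```

The picture shows the fingertips (px ~(262,272) and (366,272)) above the block. Depth puts their ends at z≈0.037, while the reported TCP is 0.011. The real fingertips are therefore about 26 mm above the reported TCP, and I'll allow for that.

{"fn": "step_arm", "kwargs": {
  "deltas": [
    {"dp": [0, 0, 0], "twist": 0},
    {"dp": [0, 0, 0], "twist": 0},
    {"dp": [0, 0, 0], "twist": 0},
    {"dp": [0, 0, 0], "twist": 0},
    {"dp": [0, 0, 0], "twist": 0},
    {"dp": [0, 0, 0], "twist": 0},
    {"dp": [0, 0, 0], "twist": 0},
    {"dp": [0, 0, 0.15], "twist": 0},
    {"dp": [0, 0, 0.15], "twist": 0},
    {"dp": [0, 0, 0.15], "twist": 0},
    {"dp": [0, 0, 0.15], "twist": 0},
    {"dp": [0, 0, 0], "twist": 0}
  ],
  "gripper": 1
}}

```text
time_s: 5.95
ee_pos: [0.5346, 0.3643, -0.0144]
eef_rot: [-3.141, -0.001, 3.106]
force: [0.2, 0.4, 0.2]
grip_width: 0.0939
grip_force: 0.0
```

```bash
python3 - <<'E'
from h import *
img,d,K,D,W=cam('wrist');P=cloud(d,K,D,W);o=ctrl.get_obs()
print(o['grip_width'],o['ee_pos'],o['force'])
T=P[:330];m=(abs(T[...,0]-.535)<.014)&(abs(abs(T[...,1]-.3646)-.053)<.012)&(T[...,2]>.004)
q=T[m];print(len(q),np.percentile(q[:,2],[1,5,20]).round(4),q.min(0).round(3))
E
```

```text
0.09416262791847584 [ 0.53483037  0.3644604  -0.01378304] [ 0.11009282 -0.48774967 -0.63131372]
4922 [0.0134 0.0179 0.0296] [0.523 0.306 0.011]
```

{"fn": "step_arm", "kwargs": {
  "deltas": [
    {"dp": [0, 0, 0], "twist": 0},
    {"dp": [0, 0, 0], "twist": 0},
    {"dp": [0, 0, 0], "twist": 0},
    {"dp": [0, 0, 0], "twist": 0},
    {"dp": [0, 0, 0], "twist": 0},
    {"dp": [0, 0, 0], "twist": 0},
    {"dp": [0, 0, 0], "twist": 0}
  ],
  "gripper": -1,
  "squeeze": 25
}}

```text
time_s: 6.7
ee_pos: [0.5351, 0.3645, -0.0131]
eef_rot: [-3.141, -0.0, 3.106]
force: [-0.3, -1.3, 1.9]
grip_width: 0.0559
grip_force: 24.9
```

```bash
python3 - <<'E'
from h import *
# look pose for the pocket: camera sees TCP + 0.043 along tool -x at this height
a=np.radians(10);c=np.array([.580,.071])
v=c-.06*np.array([np.cos(a),np.sin(a)])
s=plan(.535,.3645,.18,178,5)
plan(v[0],v[1],.18,190,None,s)
E
```

```text
t6.7 pos [ 0.5351  0.3645 -0.0131] yaw 177.9 q [ 0.54  0.72  1.37 -0.    1.05 -0.99]
[{"dp":[0.00,-0.00,-0.97],"twist":-0.00},{"dp":[0.00,-0.00,-0.97],"twist":-0.00},{"dp":[0.00,-0.00,-0.97],"twist":-0.00},{"dp":[0.00,-0.00,-0.97],"twist":-0.00},{"dp":[0.00,-0.00,-0.97],"twist":-0.00}]
t6.7 pos [0.535  0.3645 0.18  ] yaw 178.0 q [ 0.54  0.72  1.37 -0.    1.05 -0.99]
[{"dp":[0.01,-0.85,-0.00],"twist":-0.33},{"dp":[0.03,-0.84,-0.00],"twist":-0.33},{"dp":[0.05,-0.84,-0.00],"twist":-0.33},{"dp":[0.07,-0.84,-0.00],"twist":-0.33},{"dp":[0.09,-0.84,-0.00],"twist":-0.33},{"dp":[0.11,-0.84,-0.00],"twist":-0.33},{"dp":[0.13,-0.84,-0.00],"twist":-0.33},{"dp":[0.15,-0.83,-0.00],"twist":-0.33},{"dp":[0.17,-0.83,-0.00],"twist":-0.33}]
```

{"fn": "step_arm", "kwargs": {
  "deltas": [
    {"dp": [0, 0, -0.5], "twist": 0},
    {"dp": [0, 0, -0.97], "twist": 0},
    {"dp": [0, 0, -0.97], "twist": 0},
    {"dp": [0, 0, -0.97], "twist": 0},
    {"dp": [0, 0, -0.97], "twist": 0}
  ]
}}

```text
time_s: 7.2
ee_pos: [0.5347, 0.3644, 0.1631]
eef_rot: [-3.141, -0.001, 3.106]
force: [-0.1, 0.8, -3.7]
grip_width: 0.0562
grip_force: 24.9
```

{"fn": "step_arm", "kwargs": {
  "deltas": [
    {"dp": [0.01, -0.85, -0.1], "twist": -0.33},
    {"dp": [0.03, -0.84, -0.1], "twist": -0.33},
    {"dp": [0.05, -0.84, -0.1], "twist": -0.33},
    {"dp": [0.07, -0.84, -0.1], "twist": -0.33},
    {"dp": [0.09, -0.84, -0.1], "twist": -0.33},
    {"dp": [0.11, -0.84, 0], "twist": -0.33},
    {"dp": [0.13, -0.84, 0], "twist": -0.33},
    {"dp": [0.15, -0.83, 0], "twist": -0.33},
    {"dp": [0.17, -0.83, 0], "twist": -0.33},
    {"dp": [0, 0, 0], "twist": 0},
    {"dp": [0, 0, 0], "twist": 0}
  ]
}}

```text
time_s: 8.3
ee_pos: [0.5196, 0.0604, 0.1818]
eef_rot: [3.141, -0.0, -2.972]
force: [-0.6, 1.5, -3.0]
grip_width: 0.056
grip_force: 24.9
```

```bash
python3 - <<'E'
from h import *
o=ctrl.get_obs();print(o['time_s'],o['ee_pos'].round(4),np.degrees(o['eef_rot']).round(2),o['grip_force'])
img,d,K,D,W=cam('wrist');save('w3',img);P=cloud(d,K,D,W);np.savez('w3.npz',P=P,img=img,K=K,D=D,W=W)
E
```

```text
8.3 [0.5196 0.0604 0.1818] [ 1.7998e+02 -2.0000e-02 -1.7026e+02] 24.935853481292725
```

View pics/w3.png

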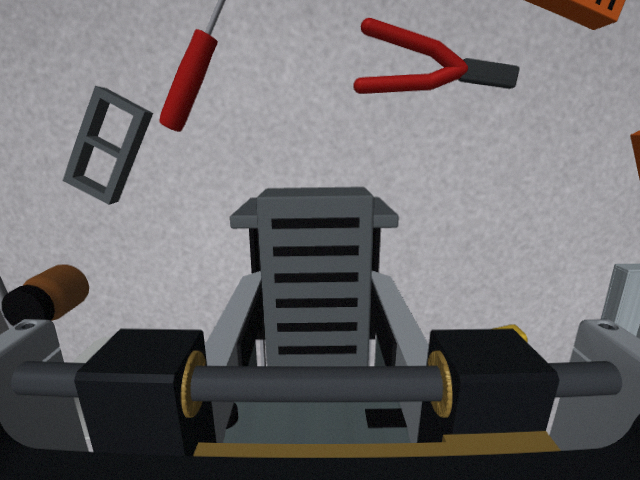

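The view from above the pocket is blocked by the held cassette at px (317,270), and the drawer front shows behind it at (315,215). The spacer is at (108,145). I'll step sideways so both are visible.

{"fn": "step_arm", "kwargs": {
  "deltas": [
    {"dp": [-0.4, -0.85, -0.15], "twist": 0},
    {"dp": [-0.4, -0.85, -0.15], "twist": 0},
    {"dp": [-0.4, -0.85, -0.15], "twist": 0},
    {"dp": [-0.4, -0.85, -0.15], "twist": 0},
    {"dp": [0, 0, 0], "twist": 0},
    {"dp": [0, 0, 0], "twist": 0}
  ]
}}

```text
time_s: 8.95
ee_pos: [0.6061, -0.0617, 0.2052]
eef_rot: [3.141, -0.001, -2.97]
force: [-0.5, 0.8, -4.3]
grip_width: 0.056
grip_force: 24.9
```

```bash
python3 - <<'E'
from h import *
o=ctrl.get_obs();print(o['time_s'],o['ee_pos'].round(4),np.degrees(o['eef_rot']).round(2),o['grip_force'])
img,d,K,D,W=cam('wrist');save('w4',img);P=cloud(d,K,D,W);np.savez('w4.npz',P=P,img=img,K=K,D=D,W=W,ee=o['ee_pos'],yaw=o['eef_rot'][2])
for l in ['spacer','pocket','cassette']:
    for r in ctrl.cut_out('wrist',l)[:2]:
        s=P[r['pixels']];s=s[np.isfinite(s).all(1)];print(l,round(r['conf'],2),(np.array(r['rect'])*[640,480,640,480]).round(),rect(s))
E
```

```text
8.95 [ 0.6061 -0.0617  0.2052] [ 1.7996e+02 -6.0000e-02 -1.7017e+02] 24.935773015022278
spacer 0.98 [186.  22. 274. 145.] (array([ 0.484 , -0.1789]), array([0.1156, 0.063 ]), -19.8)
pocket 0.79 [367. 135. 545. 322.] (array([0.5882, 0.068 ]), array([0.243 , 0.2319]), -5.7)
pocket 0.17 [558. 268. 628. 328.] (array([0.6354, 0.1972]), array([0.4044, 0.0807]), 79.5)
cassette 0.89 [257. 187. 370. 368.] (array([ 0.6852, -0.0508]), array([0.2677, 0.1383]), 10.4)
```

View pics/w4.png

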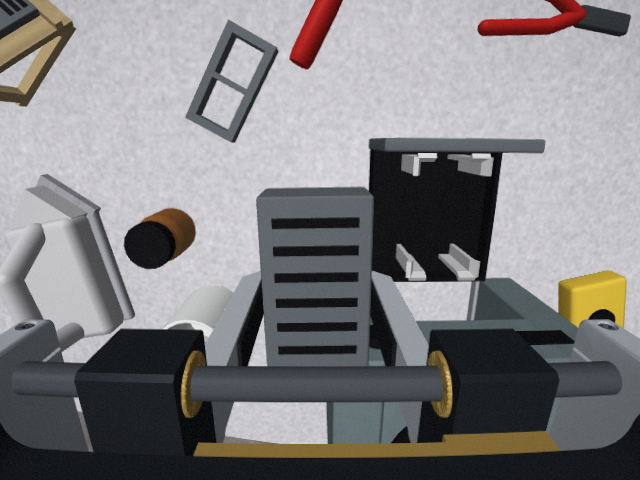

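The wrist view shows the empty pocket with its four white guides at px (418,162), (475,162), (410,262) and (460,262). The drawer front is at row 146, the spacer at (232,80) and the held cassette at (315,270).

```bash
python3 - <<'E'
from h import *
f=np.load('w4.npz');P=f['P'];img=f['img'].astype(int)
q=P.reshape(-1,3);g=img.reshape(-1,3).mean(1)
ok=np.isfinite(q).all(1)
fr=ok&(abs(q[:,2]-.1)<.006)&(q[:,0]<.56)&(q[:,0]>.45)&(abs(q[:,1]-.06)<.12)
vx,vy,x,y=cv2.fitLine(q[fr][:,:2].astype(np.float32),cv2.DIST_HUBER,0,.01,.01).ravel();a=np.degrees(np.arctan2(vy,vx));print('front',a,rect(q[fr]))
a=np.radians((a+90)%180 if (a+90)%180<90 else (a+90)%180-180);print(np.degrees(a))
ex=np.array([np.cos(a),np.sin(a)]);ey=np.array([-ex[1],ex[0]]);c0=np.array([.58,.071])
L=np.c_[(q[:,:2]-c0)@ex,(q[:,:2]-c0)@ey]
def b(m,n):
    l=L[m];print(n,m.sum(),np.percentile(l,[1,3,50,97,99],axis=0).T.round(4).tolist())
b(fr,'frontL')
h=ok&(q[:,2]>.03)&(q[:,2]<.09)&(abs(L[:,0])<.066)&(abs(L[:,1])<.07)
gd=h&(g>90)
for sx in(-1,1):
  for sy in(-1,1):
    for z0,z1 in((.03,.066),(.069,.085)):
      m=gd&(L[:,0]*sx>0)&(L[:,1]*sy>0)&(q[:,2]>z0)&(q[:,2]<z1)
      if m.sum()>5:b(m,(sx,sy,z0))
# floor dark region
fl=ok&(abs(q[:,2]-.010)<.004)&(abs(L[:,0])<.09)&(abs(L[:,1])<.08)&(g<60);b(fl,'floor')
print(np.median(q[fl][:,2]))
# cassette in hand
ee=f['ee'];yaw=f['yaw'];tx=np.array([np.cos(yaw),np.sin(yaw)]);ty=np.array([np.sin(yaw),-np.cos(yaw)])
u,v=np.meshgrid(np.arange(640),np.arange(480));m=((u>262)&(u<368)&(v>192)&(v<365)).ravel()&ok&(abs(q[:,2]-ee[2]-.046)<.012)
T=np.c_[(q[:,:2]-ee[:2])@tx,(q[:,:2]-ee[:2])@ty,q[:,2]-ee[2]];print('cass tool',np.percentile(T[m],[1,50,99],axis=0).round(4).tolist())
E
```

```text
front -79.96228 (array([0.5088, 0.0565]), array([0.1465, 0.0127]), -80.2)
10.037719
frontL 2237 [[-0.0782, -0.078, -0.0723, -0.0668, -0.0664], [-0.0743, -0.0717, -0.0029, 0.0661, 0.0692]]
(-1, -1, 0.03) 148 [[-0.0609, -0.0609, -0.0529, -0.0437, -0.0434], [-0.0377, -0.0376, -0.0373, -0.0333, -0.0299]]
(-1, -1, 0.069) 280 [[-0.0643, -0.0643, -0.0585, -0.0442, -0.0432], [-0.0406, -0.0404, -0.0341, -0.02, -0.0193]]
(-1, 1, 0.03) 262 [[-0.0614, -0.0613, -0.0519, -0.0292, -0.0201], [0.0155, 0.0157, 0.0288, 0.0692, 0.0695]]
(-1, 1, 0.069) 326 [[-0.0638, -0.0637, -0.0569, -0.0441, -0.0435], [0.0161, 0.0163, 0.0302, 0.037, 0.0373]]
(1, -1, 0.03) 223 [[0.0453, 0.0455, 0.0565, 0.0618, 0.0626], [-0.0379, -0.0379, -0.0369, -0.0203, -0.0198]]
(1, -1, 0.069) 237 [[0.0457, 0.0459, 0.0604, 0.0657, 0.0658], [-0.0409, -0.0406, -0.0338, -0.0201, -0.0195]]
(1, 1, 0.03) 361 [[0.0457, 0.0457, 0.0577, 0.0622, 0.063], [0.0155, 0.016, 0.0282, 0.0322, 0.0329]]
(1, 1, 0.069) 285 [[0.0457, 0.0461, 0.0594, 0.0648, 0.0657], [0.0154, 0.0156, 0.0304, 0.037, 0.0372]]
floor 10534 [[-0.0623, -0.0573, 0.0055, 0.0763, 0.0813], [-0.0631, -0.061, -0.0024, 0.0614, 0.0643]]
0.010712240348936697
cass tool [[-0.038, -0.0261, 0.0422], [0.0121, -0.0002, 0.0458], [0.0536, 0.0261, 0.0473]]
```

```bash
python3 - <<'E'
from h import *
s=plan(.5813,.0692,.10,190.04,5);plan(.5813,.0692,.03,190.04,2,s)
E
```

```text
t9.2 pos [ 0.6058 -0.0611  0.206 ] yaw -170.1 q [-0.16  0.42  1.3   0.    1.42 -1.9 ]
[{"dp":[0.01,0.66,0.53],"twist":-0.01},{"dp":[0.01,0.66,0.53],"twist":-0.01},{"dp":[0.01,0.66,0.53],"twist":-0.01},{"dp":[0.01,0.66,0.53],"twist":-0.01},{"dp":[0.01,0.66,0.53],"twist":-0.01}]
t9.2 pos [0.5813 0.0692 0.1   ] yaw -170.0 q [-0.16  0.42  1.3   0.    1.42 -1.9 ]
[{"dp":[0.00,-0.00,0.88],"twist":-0.00},{"dp":[0.00,-0.00,0.88],"twist":-0.00}]
```

{"fn": "step_arm", "kwargs": {
  "deltas": [
    {"dp": [0.01, 0.66, 0], "twist": -0.01},
    {"dp": [0.01, 0.66, 0.4], "twist": -0.01},
    {"dp": [0.01, 0.66, 0.75], "twist": -0.01},
    {"dp": [0.01, 0.66, 0.75], "twist": -0.01},
    {"dp": [0.01, 0.66, 0.75], "twist": -0.01},
    {"dp": [0, 0, 0], "twist": 0},
    {"dp": [0, 0, 0], "twist": 0},
    {"dp": [0, 0, 0], "twist": 0}
  ]
}}

```text
time_s: 9.95
ee_pos: [0.582, 0.067, 0.1014]
eef_rot: [-3.141, 0.002, -2.967]
force: [0.6, 0.5, -3.9]
grip_width: 0.0561
grip_force: 24.9
```

```bash
python3 - <<'E'
from h import *
plan(.5813,.0692,.03,190.04,3)
E
```

```text
t9.9 pos [0.582  0.067  0.1014] yaw -170.0 q [ 0.05  0.45  1.5  -0.    1.19 -1.69]
[{"dp":[0.00,0.02,0.60],"twist":-0.00},{"dp":[0.00,0.02,0.60],"twist":-0.00},{"dp":[0.00,0.02,0.60],"twist":-0.00}]
```

{"fn": "step_arm", "kwargs": {
  "deltas": [
    {"dp": [0, 0.0, 0.5], "twist": 0},
    {"dp": [0, 0.0, 0.3], "twist": 0},
    {"dp": [0, 0, 0], "twist": 0},
    {"dp": [0, 0, 0], "twist": 0},
    {"dp": [0, 0, 0], "twist": 0}
  ]
}}

```text
time_s: 10.45
ee_pos: [0.5819, 0.0672, 0.069]
eef_rot: [-3.141, 0.001, -2.967]
force: [0.2, 0.5, -4.4]
grip_width: 0.0553
grip_force: 24.9
```

```bash
python3 - <<'E'
from h import *
plan(.5813,.0692,.003,190.04,4)
E
```

```text
t10.4 pos [0.5819 0.0672 0.069 ] yaw -170.0 q [ 0.05  0.49  1.53  0.    1.12 -1.69]
[{"dp":[0.00,0.01,0.41],"twist":-0.00},{"dp":[0.00,0.01,0.41],"twist":-0.00},{"dp":[0.00,0.01,0.41],"twist":-0.00},{"dp":[0.00,0.01,0.41],"twist":-0.00}]
```

{"fn": "step_arm", "kwargs": {
  "deltas": [
    {"dp": [0, 0.05, 0.4], "twist": 0},
    {"dp": [0, 0, 0.5], "twist": 0},
    {"dp": [0, 0, 0.5], "twist": 0},
    {"dp": [0, 0, 0.2], "twist": 0},
    {"dp": [0, 0, 0.1], "twist": 0},
    {"dp": [0, 0, 0], "twist": 0},
    {"dp": [0, 0, 0], "twist": 0}
  ]
}}

```text
time_s: 11.15
ee_pos: [0.5816, 0.0693, 0.0011]
eef_rot: [-3.141, 0.001, -2.967]
force: [-1.2, -0.1, -3.2]
grip_width: 0.0555
grip_force: 24.9
```

{"fn": "step_arm", "kwargs": {
  "deltas": [
    {"dp": [0, 0, 0.08], "twist": 0},
    {"dp": [0, 0, 0.04], "twist": 0},
    {"dp": [0, 0, 0], "twist": 0},
    {"dp": [0, 0, 0], "twist": 0}
  ]
}}

```text
time_s: 11.55
ee_pos: [0.5822, 0.0694, -0.0031]
eef_rot: [-3.141, 0.003, -2.966]
force: [-0.9, 0.6, 7.4]
grip_width: 0.0563
grip_force: 24.9
```

Force has gone from -4 to +7 N, so the cassette is on the floor. I'll release it.

{"fn": "step_arm", "kwargs": {
  "deltas": [
    {"dp": [0, 0, 0], "twist": 0},
    {"dp": [0, 0, 0], "twist": 0},
    {"dp": [0, 0, 0], "twist": 0},
    {"dp": [0, 0, 0], "twist": 0},
    {"dp": [0, 0, -0.6], "twist": 0},
    {"dp": [0, 0, -0.9], "twist": 0},
    {"dp": [0, 0, -0.9], "twist": 0},
    {"dp": [0, 0, -0.9], "twist": 0},
    {"dp": [0, 0, -0.9], "twist": 0},
    {"dp": [0, 0, 0], "twist": 0}
  ],
  "gripper": 0.9
}}

```text
time_s: 12.55
ee_pos: [0.5829, 0.0694, 0.1684]
eef_rot: [-3.141, 0.008, -2.967]
force: [0.2, 0.4, 0.4]
grip_width: 0.0895
grip_force: 0.0
```

```bash
python3 - <<'E'
from h import *
o=ctrl.get_obs();print(o['grip_width'])
wrist('cassette',.035,.05,(.5813,.0692),.1)
plan(.4845,-.177,.10,160.5)
E
```

```text
0.0895370888222211
band 6327 (array([0.5816, 0.0677]), array([0.1233, 0.0708]), 12.9) [0.0413 0.0427 0.0441]
cassette 0.89 [0.45 0.34 0.53 0.57] (array([0.5821, 0.07  ]), array([0.1088, 0.0541]), 11.2)
t12.7 pos [0.5811 0.0693 0.1634] yaw -170.0 q [ 0.06  0.39  1.44  0.    1.31 -1.69]
[{"dp":[0.43,-0.71,0.20],"twist":0.92},{"dp":[0.38,-0.73,0.20],"twist":0.92},{"dp":[0.34,-0.75,0.20],"twist":0.92},{"dp":[0.29,-0.77,0.20],"twist":0.92},{"dp":[0.24,-0.79,0.20],"twist":0.92},{"dp":[0.19,-0.81,0.20],"twist":0.92},{"dp":[0.13,-0.82,0.20],"twist":0.92},{"dp":[0.08,-0.82,0.20],"twist":0.92}]
```

```bash
python3 - <<'E'
from h import *
plan(.447,-.165,.13,160.3)
E
```

```text
t12.7 pos [0.5811 0.0693 0.1634] yaw -170.0 q [ 0.06  0.39  1.44  0.    1.31 -1.69]
[{"dp":[0.54,-0.65,0.10],"twist":0.93},{"dp":[0.50,-0.68,0.10],"twist":0.93},{"dp":[0.45,-0.71,0.10],"twist":0.93},{"dp":[0.40,-0.74,0.10],"twist":0.93},{"dp":[0.36,-0.76,0.10],"twist":0.93},{"dp":[0.31,-0.79,0.10],"twist":0.93},{"dp":[0.25,-0.80,0.10],"twist":0.93},{"dp":[0.20,-0.82,0.10],"twist":0.93}]
```

{"fn": "step_arm", "kwargs": {
  "deltas": [
    {"dp": [0.54, -0.65, 0.1], "twist": 0.93},
    {"dp": [0.5, -0.68, 0.1], "twist": 0.93},
    {"dp": [0.45, -0.71, 0.1], "twist": 0.93},
    {"dp": [0.4, -0.74, 0.1], "twist": 0.93},
    {"dp": [0.36, -0.76, 0.1], "twist": 0.93},
    {"dp": [0.31, -0.79, 0.1], "twist": 0.93},
    {"dp": [0.25, -0.8, 0.1], "twist": 0.93},
    {"dp": [0.2, -0.82, 0.1], "twist": 0.93},
    {"dp": [0, 0, 0], "twist": 0},
    {"dp": [0, 0, 0], "twist": 0}
  ],
  "gripper": 1
}}

```text
time_s: 13.65
ee_pos: [0.4463, -0.1647, 0.1302]
eef_rot: [3.141, -0.002, 2.797]
force: [0.7, -0.1, 0.2]
grip_width: 0.0938
grip_force: 0.0
```

```bash
python3 - <<'E'
from h import *
wrist('spacer',.013,.028,(.4845,-.177),.075)
E
```

```text
band 3296 (array([ 0.4872, -0.1636]), array([0.1165, 0.0805]), -18.9) [0.0162 0.0205 0.0218]
spacer 0.71 [0.45 0.43 0.55 0.67] (array([ 0.485 , -0.1762]), array([0.1111, 0.0554]), -19.5)
```

```bash
python3 - <<'E'
from h import *
s=plan(.485,-.1762,.04,160.5,3)
E
```

```text
t13.8 pos [ 0.447  -0.164   0.1307] yaw 160.3 q [-0.43  0.19  1.78  0.    1.17 -1.66]
[{"dp":[-0.33,0.01,0.76],"twist":-0.01},{"dp":[-0.33,0.01,0.76],"twist":-0.01},{"dp":[-0.33,0.01,0.76],"twist":-0.01}]
```

{"fn": "step_arm", "kwargs": {
  "deltas": [
    {"dp": [-0.33, 0.01, 0.76], "twist": -0.02},
    {"dp": [-0.33, 0.01, 0.76], "twist": -0.02},
    {"dp": [-0.33, 0.01, 0.76], "twist": -0.02},
    {"dp": [0, 0, 0.8], "twist": 0},
    {"dp": [0, 0, 0.5], "twist": 0},
    {"dp": [0, 0, 0.1], "twist": 0},
    {"dp": [0, 0, 0], "twist": 0},
    {"dp": [0, 0, 0], "twist": 0},
    {"dp": [0, 0, 0], "twist": 0}
  ]
}}

```text
time_s: 14.65
ee_pos: [0.4853, -0.177, -0.0148]
eef_rot: [-3.141, 0.002, 2.802]
force: [0.1, 0.5, 0.0]
grip_width: 0.0941
grip_force: 0.0
```

{"fn": "step_arm", "kwargs": {
  "deltas": [
    {"dp": [0, 0.02, 0.16], "twist": 0},
    {"dp": [0, 0, 0], "twist": 0},
    {"dp": [0, 0, 0], "twist": 0}
  ]
}}

```text
time_s: 14.95
ee_pos: [0.4848, -0.1761, -0.0224]
eef_rot: [3.142, -0.0, 2.801]
force: [0.5, -1.5, 0.3]
grip_width: 0.094
grip_force: 0.0
```

{"fn": "step_arm", "kwargs": {
  "deltas": [
    {"dp": [0, 0, 0], "twist": 0},
    {"dp": [0, 0, 0], "twist": 0},
    {"dp": [0, 0, 0], "twist": 0},
    {"dp": [0, 0, 0], "twist": 0},
    {"dp": [0, 0, 0], "twist": 0},
    {"dp": [0, 0, 0], "twist": 0},
    {"dp": [0, 0, 0], "twist": 0}
  ],
  "gripper": -1,
  "squeeze": 15
}}

```text
time_s: 15.65
ee_pos: [0.4848, -0.1762, -0.0223]
eef_rot: [3.142, -0.0, 2.801]
force: [0.1, 0.3, 1.3]
grip_width: 0.0561
grip_force: 15.0
```

```bash
python3 - <<'E'
from h import *
s=plan(.485,-.1762,.14,None,4)
plan(.5815,.0695,.14,190.04,None,s)
E
```

```text
t15.7 pos [ 0.4848 -0.1762 -0.0223] yaw 160.5 q [-0.42  0.49  1.78  0.    0.87 -1.65]
[{"dp":[-0.00,0.00,-1.01],"twist":-0.00},{"dp":[-0.00,0.00,-1.01],"twist":-0.00},{"dp":[-0.00,0.00,-1.01],"twist":-0.00},{"dp":[-0.00,0.00,-1.01],"twist":-0.00}]
t15.7 pos [ 0.485  -0.1762  0.14  ] yaw 160.5 q [-0.42  0.49  1.78  0.    0.87 -1.65]
[{"dp":[-0.03,0.82,0.00],"twist":-0.92},{"dp":[-0.08,0.82,0.00],"twist":-0.92},{"dp":[-0.13,0.81,0.00],"twist":-0.92},{"dp":[-0.19,0.80,0.00],"twist":-0.92},{"dp":[-0.24,0.79,0.00],"twist":-0.92},{"dp":[-0.29,0.77,0.00],"twist":-0.92},{"dp":[-0.34,0.75,0.00],"twist":-0.92},{"dp":[-0.38,0.73,0.00],"twist":-0.92}]
```

{"fn": "step_arm", "kwargs": {
  "deltas": [
    {"dp": [0, 0, -0.6], "twist": 0},
    {"dp": [0, 0, -0.9], "twist": 0},
    {"dp": [0, 0, -0.9], "twist": 0},
    {"dp": [0, 0, -0.9], "twist": 0},
    {"dp": [-0.03, 0.82, -0.7], "twist": -0.92},
    {"dp": [-0.08, 0.82, 0], "twist": -0.92},
    {"dp": [-0.13, 0.81, 0], "twist": -0.92},
    {"dp": [-0.19, 0.8, 0], "twist": -0.92},
    {"dp": [-0.24, 0.79, 0], "twist": -0.92},
    {"dp": [-0.29, 0.77, 0], "twist": -0.92},
    {"dp": [-0.34, 0.75, 0], "twist": -0.92},
    {"dp": [-0.38, 0.73, 0], "twist": -0.92}
  ]
}}

```text
time_s: 16.85
ee_pos: [0.5818, 0.0701, 0.1374]
eef_rot: [3.142, -0.0, -2.965]
force: [0.3, -0.3, -1.7]
grip_width: 0.056
grip_force: 15.0
```

{"fn": "step_arm", "kwargs": {
  "deltas": [
    {"dp": [0, 0, 0], "twist": 0},
    {"dp": [0, 0, 0], "twist": 0},
    {"dp": [0, 0, 0], "twist": 0}
  ]
}}

```text
time_s: 17.15
ee_pos: [0.5813, 0.068, 0.1375]
eef_rot: [-3.141, -0.0, -2.969]
force: [0.4, -0.2, -0.7]
grip_width: 0.0561
grip_force: 15.0
```

```bash
python3 - <<'E'
from h import *
o=ctrl.get_obs();img,d,K,D,W=cam('wrist');P=cloud(d,K,D,W).reshape(-1,3)
ee=o['ee_pos'];yaw=o['eef_rot'][2];tx=np.array([np.cos(yaw),np.sin(yaw)]);ty=np.array([np.sin(yaw),-np.cos(yaw)])
T=np.c_[(P[:,:2]-ee[:2])@tx,(P[:,:2]-ee[:2])@ty,P[:,2]-ee[2]]
m=np.isfinite(T).all(1)&(T[:,0]>.012)&(T[:,0]<.08)&(abs(T[:,1])<.04)&(abs(T[:,2]-.042)<.008)
q=T[m];print(len(q),q.min(0).round(4),q.max(0).round(4),np.percentile(q,[1,50,99],axis=0).round(4).tolist())
e=q[q[:,0]>.04]
for y0 in(-.024,-.012,0,.012,.024):
    k=e[abs(e[:,1]-y0)<.004];print(y0,len(k),k[:,0].max().round(4) if len(k) else'')
plan(.5815,.0695,.06,190.04,3)
E
```

```text
5024 [ 0.012  -0.0279  0.0341] [0.0548 0.0285 0.0452] [[0.0127, -0.0274, 0.035], [0.0446, 0.0003, 0.043], [0.0545, 0.028, 0.0445]]
-0.024 518 0.0544
-0.012 344 0.0545
0 344 0.0546
0.012 341 0.0546
0.024 538 0.0548
t17.2 pos [0.5813 0.0678 0.1376] yaw -170.1 q [ 0.05  0.41  1.47 -0.    1.26 -1.69]
[{"dp":[-0.00,0.01,0.65],"twist":-0.01},{"dp":[-0.00,0.01,0.65],"twist":-0.01},{"dp":[-0.00,0.01,0.65],"twist":-0.01}]
```

{"fn": "step_arm", "kwargs": {
  "deltas": [
    {"dp": [0, 0.04, 0.6], "twist": -0.02},
    {"dp": [0, 0, 0.7], "twist": 0},
    {"dp": [0, 0, 0.7], "twist": 0},
    {"dp": [0, 0, 0.5], "twist": 0},
    {"dp": [0, 0, 0.2], "twist": 0},
    {"dp": [0, 0, 0], "twist": 0},
    {"dp": [0, 0, 0], "twist": 0},
    {"dp": [0, 0, 0], "twist": 0}
  ]
}}

```text
time_s: 18.0
ee_pos: [0.582, 0.0702, 0.031]
eef_rot: [-3.141, 0.002, -2.967]
force: [-0.1, -0.4, -1.4]
grip_width: 0.0559
grip_force: 15.0
```

{"fn": "step_arm", "kwargs": {
  "deltas": [
    {"dp": [0, -0.01, 0.2], "twist": 0},
    {"dp": [0, 0, 0.06], "twist": 0},
    {"dp": [0, 0, 0.03], "twist": 0},
    {"dp": [0, 0, 0], "twist": 0},
    {"dp": [0, 0, 0], "twist": 0}
  ]
}}

```text
time_s: 18.5
ee_pos: [0.5823, 0.07, 0.0194]
eef_rot: [-3.141, 0.003, -2.966]
force: [-1.3, -1.2, 10.7]
grip_width: 0.0559
grip_force: 15.0
```

{"fn": "step_arm", "kwargs": {
  "deltas": [
    {"dp": [0, 0, -0.02], "twist": 0},
    {"dp": [0, 0, 0], "twist": 0},
    {"dp": [0, 0, 0], "twist": 0},
    {"dp": [0, 0, 0], "twist": 0},
    {"dp": [0, 0, -0.6], "twist": 0},
    {"dp": [0, 0, -0.9], "twist": 0},
    {"dp": [0, 0, -0.9], "twist": 0},
    {"dp": [0, 0, -0.9], "twist": 0},
    {"dp": [0, 0, -0.6], "twist": 0},
    {"dp": [0, 0, 0], "twist": 0},
    {"dp": [0, 0, 0], "twist": 0}
  ],
  "gripper": 0.9
}}

```text
time_s: 19.6
ee_pos: [0.5812, 0.0699, 0.1743]
eef_rot: [3.142, -0.0, -2.967]
force: [-0.3, -1.0, -0.7]
grip_width: 0.0894
grip_force: 0.0
```

```bash
python3 - <<'E'
from h import *
wrist('spacer',.055,.065,(.5813,.0692),.1)
v=np.array([.467,-.424])-.05*np.array([np.cos(np.radians(-33.2)),np.sin(np.radians(-33.2))])
plan(v[0],v[1],.20,146.8)
E
```

```text
band 3590 (array([0.5844, 0.0683]), array([0.1238, 0.0706]), 12.8) [0.0583 0.0625 0.0638]
spacer 0.8 [0.45 0.35 0.54 0.58] (array([0.5819, 0.0706]), array([0.1094, 0.0542]), 10.4)
t19.7 pos [0.5808 0.0698 0.1733] yaw -170.0 q [ 0.06  0.38  1.42 -0.    1.34 -1.69]
[{"dp":[0.42,-0.77,-0.05],"twist":0.77},{"dp":[0.38,-0.79,-0.05],"twist":0.77},{"dp":[0.33,-0.81,-0.05],"twist":0.77},{"dp":[0.29,-0.83,-0.05],"twist":0.77},{"dp":[0.24,-0.84,-0.05],"twist":0.77},{"dp":[0.20,-0.86,-0.05],"twist":0.77},{"dp":[0.15,-0.86,-0.05],"twist":0.77},{"dp":[0.10,-0.87,-0.05],"twist":0.77},{"dp":[0.06,-0.88,-0.05],"twist":0.77},{"dp":[0.01,-0.88,-0.05],"twist":0.77},{"dp":[-0.04,-0.88,-0.05],"twist":0.77},{"dp":[-0.08,-0.87,-0.05],"twist":0.77}]
[{"dp":[-0.13,-0.87,-0.05],"twist":0.77},{"dp":[-0.18,-0.86,-0.05],"twist":0.77}]
```

{"fn": "step_arm", "kwargs": {
  "deltas": [
    {"dp": [0.42, -0.77, -0.05], "twist": 0.77},
    {"dp": [0.38, -0.79, -0.05], "twist": 0.77},
    {"dp": [0.33, -0.81, -0.05], "twist": 0.77},
    {"dp": [0.29, -0.83, -0.05], "twist": 0.77},
    {"dp": [0.24, -0.84, -0.05], "twist": 0.77},
    {"dp": [0.2, -0.86, -0.05], "twist": 0.77},
    {"dp": [0.15, -0.86, -0.05], "twist": 0.77},
    {"dp": [0.1, -0.87, -0.05], "twist": 0.77},
    {"dp": [0.06, -0.88, -0.05], "twist": 0.77},
    {"dp": [0.01, -0.88, -0.05], "twist": 0.77},
    {"dp": [-0.04, -0.88, -0.05], "twist": 0.77},
    {"dp": [-0.08, -0.87, -0.05], "twist": 0.77}
  ]
}}

```text
time_s: 20.9
ee_pos: [0.4474, -0.3308, 0.1976]
eef_rot: [3.141, -0.002, 2.669]
force: [0.4, 1.1, 0.3]
grip_width: 0.0895
grip_force: 0.0
```

{"fn": "step_arm", "kwargs": {
  "deltas": [
    {"dp": [-0.13, -0.87, -0.05], "twist": 0.77},
    {"dp": [-0.18, -0.86, -0.05], "twist": 0.77},
    {"dp": [0, 0, 0], "twist": 0},
    {"dp": [0, 0, 0], "twist": 0}
  ],
  "gripper": 0
}}

```text
time_s: 21.3
ee_pos: [0.4258, -0.3965, 0.2014]
eef_rot: [3.141, -0.002, 2.563]
force: [-0.5, 0.3, 0.2]
grip_width: 0.0608
grip_force: 0.0
```

```bash
python3 - <<'E'
from h import *
o=ctrl.get_obs();print(o['time_s'],o['ee_pos'].round(4),np.degrees(o['eef_rot'][2]),o['grip_width'])
img,d,K,D,W=cam('wrist');save('w5',img);P=cloud(d,K,D,W);np.savez('w5.npz',P=P,img=img)
for l in ['cover','stand']:
    for r in ctrl.cut_out('wrist',l)[:2]:
        s=P[r['pixels']];s=s[np.isfinite(s).all(1)];print(l,round(r['conf'],2),(np.array(r['rect'])*[640,480,640,480]).round(),rect(s),np.percentile(s[:,2],[2,50,98]).round(3))
        np.save(l+'_m.npy',r['pixels']) if r['conf']>.5 else 0
E
```

```text
21.3 [ 0.4258 -0.3965  0.2014] 146.8646704911536 0.060814425738981374
cover 0.69 [286. 218. 343. 318.] (array([ 0.4671, -0.4251]), array([0.0907, 0.0561]), -32.9) [0.037 0.078 0.099]
cover 0.51 [427. 318. 460. 347.] (array([ 0.648 , -0.3413]), array([0.0466, 0.0121]), 63.2) [0.001 0.012 0.035]
stand 0.56 [266. 205. 361. 341.] (array([ 0.5022, -0.4424]), array([0.1906, 0.1096]), -32.8) [0.017 0.067 0.101]
```

View pics/w5.png

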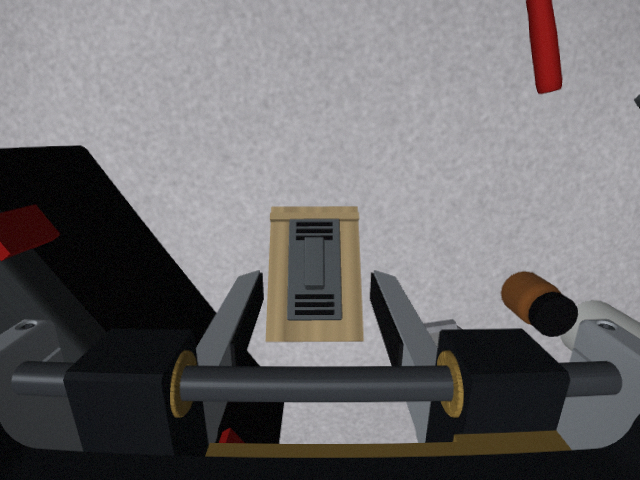

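The wrist view shows the cover on its stand at px (314,268), with the ridge at (313,262). A dark toolbox stands to the left at (90,250), so I'll check clearance to it.

```bash
rm -f stand_m.npy && python3 - <<'E'
from h import *
f=np.load('w5.npz');P=f['P'];o=ctrl.get_obs()
# cover pixels: box in image
v,u=np.mgrid[0:480,0:640]
m=(u>=286)&(u<=343)&(v>=218)&(v<=320)&np.isfinite(P).all(2)&(f['img'].astype(int).max(2)<115)
q=P[m]
pl=q[(abs((q-[.467,-.425,.07])@[np.sin(np.radians(33)),np.cos(np.radians(33)),0])>.014)]
c=pl.mean(0)
for _ in range(4):
    c=pl.mean(0);n=np.linalg.svd(pl-c)[2][2];n*=np.sign(n[2]);r=(pl-c)@n;pl=pl[abs(r)<2.0*r.std()+.0005]
print('tilt',np.degrees(np.arccos(n[2])),'az',np.degrees(np.arctan2(n[1],n[0])),len(pl),r.std())
ez=n;ex=np.cross([0,0,1],n);ex/=np.linalg.norm(ex);ex=np.cross(ex,n)*1;  # down/up slope
ex*=np.sign(ex[2]); ey=np.cross(ez,ex)
h=(q-c)@n
L=np.c_[(q-c)@ex,(q-c)@ey,h]
rg=L[(h>.02)&(h<.03)];print('ridge',len(rg),np.percentile(rg,[1,50,99],axis=0).round(4).tolist(),'rect',rect(rg))
pt=L[abs(h)<.004];print('plate',len(pt),np.percentile(pt,[.5,50,99.5],axis=0).round(4).tolist(),rect(pt))
cc=(np.percentile(rg[:,:2],1,axis=0)+np.percentile(rg[:,:2],99,axis=0))/2
cp=np.array(rect(pt)[0])
for nm,k in(('ridge',cc),('plate',cp)): print(nm,'top-centre', (c+ex*k[0]+ey*k[1]+ez*.025).round(4),'plate top',(c+ex*k[0]+ey*k[1]).round(4))
print('ex',ex.round(3),'ez',ez.round(3))
# toolbox
d=np.load('top0.npz');Pt=d['P'].reshape(-1,3);Pt=Pt[np.isfinite(Pt).all(1)]
ee=o['ee_pos'];yaw=o['eef_rot'][2];tx=np.array([np.cos(yaw),np.sin(yaw)]);ty=np.array([np.sin(yaw),-np.cos(yaw)])
t=Pt[(Pt[:,1]<-.52)&(Pt[:,2]>.03)&(Pt[:,0]<.7)&(Pt[:,0]>.1)];print('box',len(t),rect(t),np.percentile(t[:,2],[50,95,99]).round(3),t[:,1].max())
Ty=(t[:,:2]-[.467,-.425])@ty;Tx=(t[:,:2]-[.467,-.425])@tx;k=abs(Tx)<.1;print('nearest tool-y',np.sort(abs(Ty[k]))[:3],)
E
```

```text
tilt 34.94426266992683 az 147.02011995469994 2627 0.0007604179385450456
ridge 988 [[-0.027, -0.0098, 0.0221], [-0.0009, 0.0, 0.0249], [0.0218, 0.01, 0.0266]] rect (array([-0.0027, -0.    ]), array([0.0494, 0.02  ]), -0.5)
plate 4299 [[-0.0571, -0.0277, -0.0021], [0.0064, -0.0001, 0.0], [0.0519, 0.0277, 0.0023]] (array([-0.0034, -0.0012]), array([0.1115, 0.0592]), 0.8)
ridge top-centre [ 0.4545 -0.4169  0.0871] plate top [ 0.4665 -0.4247  0.0666]
plate top-centre [ 0.4533 -0.4176  0.0866] plate top [ 0.4653 -0.4254  0.0661]
ex [ 0.688 -0.446  0.573] ez [-0.48   0.312  0.82 ]
box 15778 (array([ 0.4216, -0.65  ]), array([0.441 , 0.1966]), -4.4) [0.194 0.201 0.235] -0.5611808836246296
nearest tool-y [0.11312774 0.11323335 0.11390001]
```

```bash
python3 - <<'E'
from h import *
s=plan(.4600,-.4211,.085,147,4)
E
```

```text
t21.4 pos [ 0.4266 -0.3956  0.2024] yaw 147.0 q [-0.81  0.36  1.39  0.    1.39 -1.81]
[{"dp":[-0.26,-0.02,0.73],"twist":-0.00},{"dp":[-0.26,-0.02,0.73],"twist":-0.00},{"dp":[-0.26,-0.02,0.73],"twist":-0.00},{"dp":[-0.26,-0.02,0.73],"twist":-0.00}]
```

{"fn": "step_arm", "kwargs": {
  "deltas": [
    {"dp": [-0.26, -0.02, 0.73], "twist": 0},
    {"dp": [-0.26, -0.02, 0.73], "twist": 0},
    {"dp": [-0.26, -0.02, 0.73], "twist": 0},
    {"dp": [-0.26, -0.02, 0.73], "twist": 0},
    {"dp": [0, 0, 0.35], "twist": 0},
    {"dp": [0, 0, 0.35], "twist": 0},
    {"dp": [0, 0, 0], "twist": 0},
    {"dp": [0, 0, 0], "twist": 0},
    {"dp": [0, 0, 0], "twist": 0}
  ]
}}

```text
time_s: 22.35
ee_pos: [0.4598, -0.4223, 0.0596]
eef_rot: [-3.141, 0.002, 2.564]
force: [-0.2, -0.1, 0.6]
grip_width: 0.0472
grip_force: 0.0
```

{"fn": "step_arm", "kwargs": {
  "deltas": [
    {"dp": [0.01, 0.03, 0.2], "twist": 0},
    {"dp": [0, 0, 0.13], "twist": 0},
    {"dp": [0, 0, 0], "twist": 0},
    {"dp": [0, 0, 0], "twist": 0}
  ]
}}

```text
time_s: 22.75
ee_pos: [0.4597, -0.4207, 0.0447]
eef_rot: [3.142, -0.0, 2.564]
force: [0.6, 1.0, 0.2]
grip_width: 0.0473
grip_force: 0.0
```

{"fn": "step_arm", "kwargs": {
  "deltas": [
    {"dp": [0, 0, 0], "twist": 0},
    {"dp": [0, 0, 0], "twist": 0},
    {"dp": [0, 0, 0], "twist": 0},
    {"dp": [0, 0, 0], "twist": 0},
    {"dp": [0, 0, 0], "twist": 0}
  ],
  "gripper": -1,
  "squeeze": 20
}}

```text
time_s: 23.25
ee_pos: [0.4597, -0.4208, 0.045]
eef_rot: [-3.141, 0.0, 2.564]
force: [-0.6, -0.1, 0.5]
grip_width: 0.0201
grip_force: 20.0
```

{"fn": "step_arm", "kwargs": {
  "deltas": [
    {"dp": [0, 0, -0.2], "twist": 0},
    {"dp": [0, 0, -0.4], "twist": 0},
    {"dp": [0, 0, -0.6], "twist": 0},
    {"dp": [0, 0, -0.8], "twist": 0},
    {"dp": [0, 0, -0.4], "twist": 0},
    {"dp": [0, 0, 0], "twist": 0},
    {"dp": [0, 0, 0], "twist": 0}
  ]
}}

```text
time_s: 23.95
ee_pos: [0.4596, -0.4206, 0.1409]
eef_rot: [-3.142, 0.0, 2.564]
force: [0.0, 0.0, -2.3]
grip_width: 0.0196
grip_force: 20.0
```

```bash
cat >> h.py <<'E'
def held(umin=200,umax=440,zlo=.0,zhi=.09):
    o=ctrl.get_obs();img,d,K,D,W=cam('wrist');P=cloud(d,K,D,W).reshape(-1,3)
    ee=o['ee_pos'];yaw=o['eef_rot'][2];tx=np.array([np.cos(yaw),np.sin(yaw)]);ty=np.array([np.sin(yaw),-np.cos(yaw)])
    T=np.c_[(P[:,:2]-ee[:2])@tx,(P[:,:2]-ee[:2])@ty,P[:,2]-ee[2]]
    return img,T,o
E
python3 - <<'E'
from h import *
img,T,o=held();save('w6',img)
m=np.isfinite(T).all(1)&(abs(T[:,1])<.027)&(abs(T[:,1])>.012)&(T[:,0]>.012)&(T[:,0]<.07)&(T[:,2]>-.04)&(T[:,2]<.06)
q=T[m];print(len(q),np.percentile(q,[1,50,99],axis=0).round(4).tolist())
A=np.polyfit(q[:,0],q[:,2],1);print('slope deg',np.degrees(np.arctan(A[0])),'z at x=0',A[1])
plan(.46,-.24,.10,147)
E
```

```text
2192 [[0.0122, -0.0265, -0.0101], [0.0241, 0.0122, -0.0007], [0.0367, 0.0267, 0.0079]]
slope deg -34.79906140314496 z at x=0 0.016135518867143334
t24.0 pos [ 0.4594 -0.4204  0.1401] yaw 146.9 q [-0.8   0.49  1.34  0.    1.3  -1.79]
[{"dp":[0.49,0.76,0.20],"twist":-0.00},{"dp":[0.49,0.76,0.20],"twist":-0.00},{"dp":[0.49,0.76,0.20],"twist":-0.00},{"dp":[0.49,0.76,0.20],"twist":-0.00},{"dp":[0.49,0.76,0.20],"twist":-0.00}]
```

{"fn": "step_arm", "kwargs": {
  "deltas": [
    {"dp": [0.49, 0.76, 0], "twist": 0},
    {"dp": [0.49, 0.76, 0], "twist": 0},
    {"dp": [0.49, 0.76, 0], "twist": 0},
    {"dp": [0.49, 0.76, 0.3], "twist": 0},
    {"dp": [0.49, 0.76, 0.7], "twist": 0},
    {"dp": [0, 0, 0.8], "twist": 0},
    {"dp": [0, 0, 0.6], "twist": 0},
    {"dp": [0, 0, 0.3], "twist": 0},
    {"dp": [0, 0, 0], "twist": 0},
    {"dp": [0, 0, 0], "twist": 0}
  ]
}}

```text
time_s: 25.0
ee_pos: [0.4608, -0.2402, 0.0334]
eef_rot: [3.142, 0.0, 2.564]
force: [0.8, 0.1, -1.0]
grip_width: 0.0199
grip_force: 20.0
```

{"fn": "step_arm", "kwargs": {
  "deltas": [
    {"dp": [0, 0, 0.12], "twist": 0},
    {"dp": [0, 0, 0.12], "twist": 0},
    {"dp": [0, 0, 0.12], "twist": 0},
    {"dp": [0, 0, 0.12], "twist": 0},
    {"dp": [0, 0, 0], "twist": 0}
  ],
  "squeeze": 10
}}

```text
time_s: 25.5
ee_pos: [0.4618, -0.2408, 0.0143]
eef_rot: [-3.142, 0.004, 2.564]
force: [1.5, -1.2, 3.3]
grip_width: 0.0198
grip_force: 10.0
```

```bash
cat > t.py <<'E'
from h import *
img,T,o=held();print(o['time_s'],o['ee_pos'].round(4),o['force'].round(1),o['grip_width'],o['grip_force'])
m=np.isfinite(T).all(1)&(abs(T[:,1])<.026)&(abs(T[:,1])>.013)&(T[:,0]>.012)&(T[:,0]<.05)&(T[:,2]+o['ee_pos'][2]>.005)&(T[:,2]<.06)
q=T[m];A=np.polyfit(q[:,0],q[:,2],1);print('slope deg',np.degrees(np.arctan(A[0])),'z at x=0',A[1],np.percentile(q[:,0],99.5))
E
python3 t.py
```

```text
25.5 [ 0.4618 -0.2408  0.0143] [ 1.5 -1.2  3.3] 0.01976108949507694 9.999988228082657
slope deg -30.121535262538742 z at x=0 0.017402508945014 0.03807451182352008
```

Contact is made and the cover is rotating in the grip. I'll keep lowering.

{"fn": "step_arm", "kwargs": {
  "deltas": [
    {"dp": [0, 0, 0.12], "twist": 0},
    {"dp": [0, 0, 0.12], "twist": 0},
    {"dp": [0, 0, 0.12], "twist": 0},
    {"dp": [0, 0, 0.12], "twist": 0},
    {"dp": [0, 0, 0], "twist": 0}
  ]
}}

```text
time_s: 26.05
ee_pos: [0.4601, -0.2395, -0.0063]
eef_rot: [-3.142, -0.002, 2.564]
force: [0.1, -0.2, -0.9]
grip_width: 0.0201
grip_force: 10.0
```

```bash
python3 t.py
```

```text
26.05 [ 0.4601 -0.2395 -0.0063] [ 0.1 -0.2 -0.9] 0.02007243003885288 9.999916702508926
slope deg -4.5401782231958245 z at x=0 0.02046919027363322 0.04446969133873179
```

{"fn": "step_arm", "kwargs": {
  "deltas": [
    {"dp": [0, 0, 0.08], "twist": 0},
    {"dp": [0, 0, 0.04], "twist": 0},
    {"dp": [0, 0, 0], "twist": 0},
    {"dp": [0, 0, 0], "twist": 0}
  ]
}}

```text
time_s: 26.5
ee_pos: [0.4608, -0.24, -0.0101]
eef_rot: [-3.142, 0.001, 2.564]
force: [1.1, 0.1, 4.1]
grip_width: 0.0199
grip_force: 10.0
```

```bash
python3 t.py
```

```text
26.5 [ 0.4608 -0.24   -0.0101] [1.1 0.1 4.1] 0.019918693622269237 10.000253766775131
slope deg -0.8768822996252533 z at x=0 0.021265387879492822 0.045819034307412965
```

{"fn": "step_arm", "kwargs": {
  "deltas": [
    {"dp": [0, 0, 0.01], "twist": 0},
    {"dp": [0, 0, 0], "twist": 0},
    {"dp": [0, 0, 0], "twist": 0},
    {"dp": [0, 0, 0], "twist": 0},
    {"dp": [0, 0, 0], "twist": 0},
    {"dp": [0.3, 0, -0.6], "twist": 0},
    {"dp": [0.4, 0, -0.8], "twist": 0},
    {"dp": [0.4, 0, -0.8], "twist": 0},
    {"dp": [0, 0, -0.6], "twist": 0},
    {"dp": [0, 0, 0], "twist": 0},
    {"dp": [0, 0, 0], "twist": 0}
  ],
  "gripper": 0
}}

```text
time_s: 27.65
ee_pos: [0.4238, -0.2158, 0.1011]
eef_rot: [3.142, 0.001, 2.564]
force: [-0.3, 0.5, -0.1]
grip_width: 0.0472
grip_force: 0.0
```

```bash
python3 - <<'E'
from h import *
wrist(None,.028,.045,(.467,-.247),.08)
img,P=wrist('cover',.005,.016,(.467,-.247),.085,'w7')
m,_=None,None
E
```

```text
band 1250 (array([ 0.4686, -0.2439]), array([0.0502, 0.0201]), -32.9) [0.0334 0.0355 0.0366]
band 5147 (array([ 0.4688, -0.2441]), array([0.1107, 0.0562]), -33.1) [0.0094 0.0107 0.0119]
cover 0.89 [0.44 0.48 0.54 0.71] (array([ 0.4682, -0.2435]), array([0.1087, 0.0542]), -33.1)
```

View pics/w7.png

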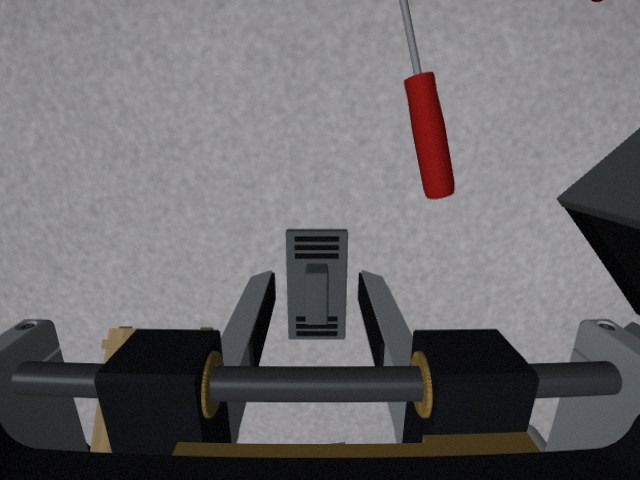

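The cover now lies flat, ridge up, at px (316,285), and measures 110x56 mm.

```bash
python3 - <<'E'
from h import *
s=plan(.4686,-.2440,.02,147,3)
E
```

```text
t27.8 pos [ 0.4233 -0.2156  0.1   ] yaw 146.9 q [-0.55  0.22  1.82  0.    1.1  -1.54]
[{"dp":[-0.45,0.01,0.67],"twist":-0.01},{"dp":[-0.45,0.01,0.67],"twist":-0.01},{"dp":[-0.45,0.01,0.67],"twist":-0.01}]
```

{"fn": "step_arm", "kwargs": {
  "deltas": [
    {"dp": [-0.45, 0.01, 0.4], "twist": -0.01},
    {"dp": [-0.45, 0.01, 0.7], "twist": -0.01},
    {"dp": [-0.45, 0.01, 0.7], "twist": -0.01},
    {"dp": [0, 0, 0.6], "twist": 0},
    {"dp": [0, 0, 0.3], "twist": 0},
    {"dp": [0, 0, 0], "twist": 0},
    {"dp": [0, 0, 0], "twist": 0},
    {"dp": [0, 0, 0], "twist": 0}
  ]
}}

```text
time_s: 28.6
ee_pos: [0.4702, -0.2446, -0.0055]
eef_rot: [3.142, 0.002, 2.566]
force: [-0.4, 0.1, 0.4]
grip_width: 0.0473
grip_force: 0.0
```

{"fn": "step_arm", "kwargs": {
  "deltas": [
    {"dp": [0.03, 0, 0.15], "twist": 0},
    {"dp": [0, 0, 0], "twist": 0},
    {"dp": [0, 0, 0], "twist": 0}
  ]
}}

```text
time_s: 28.9
ee_pos: [0.4686, -0.2436, -0.0126]
eef_rot: [3.142, 0.0, 2.566]
force: [-0.1, -0.4, 0.7]
grip_width: 0.0468
grip_force: 0.0
```

{"fn": "step_arm", "kwargs": {
  "deltas": [
    {"dp": [0, 0, 0], "twist": 0},
    {"dp": [0, 0, 0], "twist": 0},
    {"dp": [0, 0, 0], "twist": 0},
    {"dp": [0, 0, 0], "twist": 0},
    {"dp": [0, 0, 0], "twist": 0}
  ],
  "gripper": -1,
  "squeeze": 20
}}

```text
time_s: 29.4
ee_pos: [0.4687, -0.2436, -0.0127]
eef_rot: [-3.142, 0.0, 2.566]
force: [-0.1, -0.8, 0.3]
grip_width: 0.02
grip_force: 20.0
```

```bash
python3 - <<'E'
from h import *
s=plan(.4686,-.2440,.14,None,4)
plan(.5817,.0699,.16,190.04,None,s)
E
```

```text
t29.4 pos [ 0.4687 -0.2436 -0.0127] yaw 147.0 q [-0.55  0.5   1.75 -0.    0.9  -1.54]
[{"dp":[-0.00,-0.00,-0.95],"twist":-0.00},{"dp":[-0.00,-0.00,-0.95],"twist":-0.00},{"dp":[-0.00,-0.00,-0.95],"twist":-0.00},{"dp":[-0.00,-0.00,-0.95],"twist":-0.00}]
t29.4 pos [ 0.4686 -0.244   0.14  ] yaw 147.0 q [-0.55  0.5   1.75 -0.    0.9  -1.54]
[{"dp":[0.16,0.68,-0.04],"twist":-0.90},{"dp":[0.12,0.69,-0.04],"twist":-0.90},{"dp":[0.07,0.69,-0.04],"twist":-0.90},{"dp":[0.03,0.69,-0.04],"twist":-0.90},{"dp":[-0.01,0.69,-0.04],"twist":-0.90},{"dp":[-0.06,0.69,-0.04],"twist":-0.90},{"dp":[-0.10,0.69,-0.04],"twist":-0.90},{"dp":[-0.14,0.68,-0.04],"twist":-0.90},{"dp":[-0.19,0.67,-0.04],"twist":-0.90},{"dp":[-0.23,0.66,-0.04],"twist":-0.90},{"dp":[-0.27,0.64,-0.04],"twist":-0.90},{"dp":[-0.31,0.62,-0.04],"twist":-0.90}]
```

{"fn": "step_arm", "kwargs": {
  "deltas": [
    {"dp": [0, 0, -0.3], "twist": 0},
    {"dp": [0, 0, -0.9], "twist": 0},
    {"dp": [0, 0, -0.9], "twist": 0},
    {"dp": [0, 0, -0.9], "twist": 0},
    {"dp": [0, 0, -0.8], "twist": 0}
  ]
}}

```text
time_s: 29.9
ee_pos: [0.4686, -0.2436, 0.1419]
eef_rot: [3.142, 0.001, 2.566]
force: [0.8, 0.6, -1.1]
grip_width: 0.0201
grip_force: 20.0
```

{"fn": "step_arm", "kwargs": {
  "deltas": [
    {"dp": [0.16, 0.68, -0.04], "twist": -0.9},
    {"dp": [0.12, 0.69, -0.04], "twist": -0.9},
    {"dp": [0.07, 0.69, -0.04], "twist": -0.9},
    {"dp": [0.03, 0.69, -0.04], "twist": -0.9},
    {"dp": [-0.01, 0.69, -0.04], "twist": -0.9},
    {"dp": [-0.06, 0.69, -0.04], "twist": -0.9},
    {"dp": [-0.1, 0.69, -0.04], "twist": -0.9},
    {"dp": [-0.14, 0.68, -0.04], "twist": -0.9},
    {"dp": [-0.19, 0.67, -0.04], "twist": -0.9},
    {"dp": [-0.23, 0.66, -0.04], "twist": -0.9},
    {"dp": [-0.27, 0.64, -0.04], "twist": -0.9},
    {"dp": [-0.31, 0.62, -0.04], "twist": -0.9}
  ]
}}

```text
time_s: 31.1
ee_pos: [0.5814, 0.0716, 0.1593]
eef_rot: [-3.142, 0.0, -2.96]
force: [0.4, -0.2, -1.4]
grip_width: 0.0199
grip_force: 20.0
```

{"fn": "step_arm", "kwargs": {
  "deltas": [
    {"dp": [0, 0, 0.3], "twist": 0},
    {"dp": [0, 0, 0.3], "twist": 0},
    {"dp": [0, 0, 0], "twist": 0},
    {"dp": [0, 0, 0], "twist": 0},
    {"dp": [0, 0, 0], "twist": 0}
  ]
}}

```text
time_s: 31.6
ee_pos: [0.5814, 0.0697, 0.135]
eef_rot: [-3.142, 0.001, -2.964]
force: [-0.3, 0.5, -1.5]
grip_width: 0.0199
grip_force: 20.0
```

```bash
python3 t.py; python3 - <<'E'
from h import *
img,T,o=held()
q=T[np.isfinite(T).all(1)&(T[:,0]>.03)&(T[:,0]<.065)&(abs(T[:,1])<.035)&(abs(T[:,2]-.022)<.006)]
for y0 in(-.02,0,.02):
    k=q[abs(q[:,1]-y0)<.005];print(y0,k[:,0].max().round(4))
print(np.percentile(q[:,1],[.5,99.5]).round(4))
plan(.5817,.0699,.06,190.04,3)
E
```

```text
31.6 [0.5814 0.0697 0.135 ] [-0.3  0.5 -1.5] 0.019926964332209637 19.999844133853912
slope deg -42.40152513628598 z at x=0 0.04435512373915828 0.0499667196320855
-0.02 0.054
0 0.054
0.02 0.054
[-0.0271  0.0282]
t31.7 pos [0.5815 0.07   0.135 ] yaw -169.8 q [ 0.06  0.42  1.47 -0.    1.25 -1.69]
[{"dp":[-0.00,-0.00,0.62],"twist":0.01},{"dp":[-0.00,-0.00,0.62],"twist":0.01},{"dp":[-0.00,-0.00,0.62],"twist":0.01}]
```

{"fn": "step_arm", "kwargs": {
  "deltas": [
    {"dp": [0, 0, 0.5], "twist": 0.02},
    {"dp": [0, 0, 0.6], "twist": 0.02},
    {"dp": [0, 0, 0.5], "twist": 0},
    {"dp": [0, 0, 0.25], "twist": 0},
    {"dp": [0, 0, 0], "twist": 0},
    {"dp": [0, 0, 0], "twist": 0},
    {"dp": [0, 0, 0], "twist": 0}
  ]
}}

```text
time_s: 32.4
ee_pos: [0.5819, 0.0704, 0.0617]
eef_rot: [-3.141, 0.002, -2.966]
force: [-0.2, 1.0, -2.4]
grip_width: 0.02
grip_force: 20.0
```

{"fn": "step_arm", "kwargs": {
  "deltas": [
    {"dp": [0, -0.01, 0.15], "twist": 0},
    {"dp": [0, 0, 0.1], "twist": 0},
    {"dp": [0, 0, 0.07], "twist": 0},
    {"dp": [0, 0, 0], "twist": 0},
    {"dp": [0, 0, 0], "twist": 0}
  ]
}}

```text
time_s: 32.9
ee_pos: [0.5826, 0.0702, 0.0491]
eef_rot: [-3.141, 0.003, -2.966]
force: [0.4, 1.3, 10.5]
grip_width: 0.0201
grip_force: 20.0
```

{"fn": "step_arm", "kwargs": {
  "deltas": [
    {"dp": [0, 0, -0.02], "twist": 0},
    {"dp": [0, 0, 0], "twist": 0},
    {"dp": [0, 0, 0], "twist": 0},
    {"dp": [0, 0, 0], "twist": 0},
    {"dp": [0, 0, -0.3], "twist": 0},
    {"dp": [0, 0, -0.9], "twist": 0},
    {"dp": [0, 0, -0.9], "twist": 0},
    {"dp": [0, 0, -0.9], "twist": 0},
    {"dp": [0, 0, 0], "twist": 0},
    {"dp": [0, 0, 0], "twist": 0}
  ],
  "gripper": 0
}}

```text
time_s: 33.9
ee_pos: [0.5815, 0.07, 0.1694]
eef_rot: [-3.141, 0.002, -2.966]
force: [0.3, -0.1, -1.1]
grip_width: 0.0467
grip_force: 0.0
```

```bash
python3 - <<'E'
from h import *
wrist(None,.088,.105,(.585,.0702),.05)
wrist('cover',.066,.08,(.5815,.0700),.075,'w8')
o=ctrl.get_obs();a=np.radians(10.04);ex=np.array([np.cos(a),np.sin(a)])
f=np.array([.5813,.0692])-.08*ex;print('front',f)
p=f-.06*ex;s=plan(p[0],p[1],.16,None)
E
```

```text
band 1397 (array([0.5832, 0.0709]), array([0.0502, 0.0199]), 10.2) [0.0956 0.0975 0.0988]
band 7233 (array([0.5849, 0.0705]), array([0.1324, 0.0787]), 10.1) [0.071  0.0728 0.0758]
cover 0.59 [0.45 0.35 0.54 0.6 ] (array([0.583 , 0.0709]), array([0.1094, 0.0542]), 10.2)
front [0.5025251  0.05525315]
t34.0 pos [0.5808 0.07   0.1673] yaw -169.9 q [ 0.06  0.39  1.43  0.    1.32 -1.69]
[{"dp":[0.87,-0.00,0.05],"twist":-0.00},{"dp":[0.87,-0.00,0.05],"twist":-0.00},{"dp":[0.87,-0.00,0.05],"twist":-0.00},{"dp":[0.87,-0.00,0.05],"twist":-0.00}]
```

View pics/w8.png

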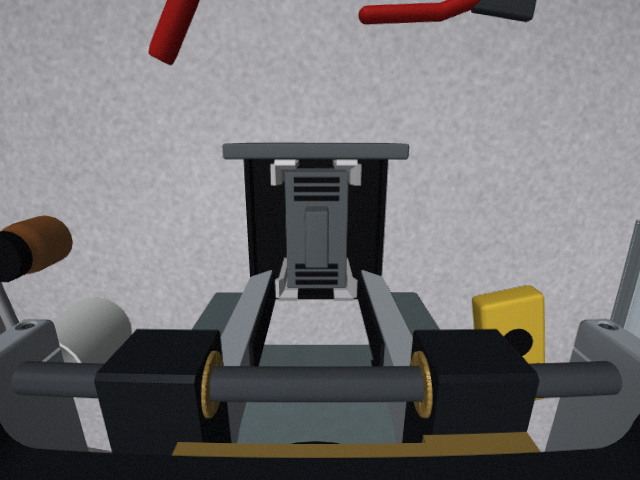

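Cover is seated at px (316,235): plate top 0.073 m, ridge top 0.0975 m, both as expected. For the push I'll use shut fingertips at z≈0.088, so the gripper body passes above the extractor's 175 mm top.

{"fn": "step_arm", "kwargs": {
  "deltas": [
    {"dp": [0.87, 0, 0], "twist": -0.02},
    {"dp": [0.87, 0, 0], "twist": 0},
    {"dp": [0.87, 0, 0], "twist": 0},
    {"dp": [0.87, 0, 0.1], "twist": 0},
    {"dp": [0, 0, 0.8], "twist": 0},
    {"dp": [0, 0, 0.8], "twist": 0},
    {"dp": [0, 0, 0.8], "twist": 0},
    {"dp": [0, 0, 0.15], "twist": 0},
    {"dp": [0, 0, 0], "twist": 0},
    {"dp": [0, 0, 0], "twist": 0},
    {"dp": [0, 0, 0], "twist": 0}
  ],
  "gripper": -1
}}

```text
time_s: 35.15
ee_pos: [0.4451, 0.0456, 0.0637]
eef_rot: [-3.141, 0.002, -2.964]
force: [0.2, 0.4, -0.8]
grip_width: 0.0006
grip_force: 0.0
```

```bash
python3 - <<'E'
from h import *
o=ctrl.get_obs();plan(.4434,.0448,.0627,190.04,2)
a=np.radians(10.04);print('dist to front',(np.array([.5025,.0553])-o['ee_pos'][:2])@[np.cos(a),np.sin(a)],'lat',(np.array([.5025,.0553])-o['ee_pos'][:2])@[-np.sin(a),np.cos(a)])
img,T,o=held()
m=np.isfinite(T).all(1)&(abs(T[:,1])<.03)&(abs(T[:,0])<.015)&(T[:,2]<.09)
print('tip',np.percentile(T[m][:,2],[.5,2]),T[m][:,2].min()+0*1, o['grip_width'])
E
```

```text
t35.1 pos [0.4451 0.0456 0.0637] yaw -169.8 q [ 0.02  0.21  1.93  0.    1.   -1.73]
[{"dp":[0.02,-0.01,0.01],"twist":0.01},{"dp":[0.02,-0.01,0.01],"twist":0.01}]
dist to front 0.0582025324863611 lat -0.0004325727136871918
tip [-0.06454193 -0.06412177] -0.06554502348981213 0.0006223911542622653
```

{"fn": "step_arm", "kwargs": {
  "deltas": [
    {"dp": [-0.5, 0, 0], "twist": 0.02},
    {"dp": [-0.5, 0, 0], "twist": 0.02},
    {"dp": [-0.15, 0, 0], "twist": 0},
    {"dp": [-0.15, 0, 0], "twist": 0},
    {"dp": [-0.2, 0, 0], "twist": 0},
    {"dp": [-0.25, 0, 0], "twist": 0},
    {"dp": [-0.3, 0, 0], "twist": 0},
    {"dp": [-0.3, 0, 0], "twist": 0}
  ]
}}

```text
time_s: 36.0
ee_pos: [0.5373, 0.062, 0.0625]
eef_rot: [3.141, -0.001, -2.967]
force: [-3.7, -0.1, 3.0]
grip_width: 0.0004
grip_force: 2.0
```

```bash
python3 - <<'E'
from h import *
o=ctrl.get_obs();print(o['force'].round(1),o['ee_pos'].round(4))
wrist('cover',.066,.08,(.63,.08),.075)
E
```

```text
[-3.7 -0.1  3. ] [0.5373 0.062  0.0625]
band 153 (array([0.5867, 0.0707]), array([0.0775, 0.0285]), -79.5) [0.0708 0.0731 0.0763]
```

{"fn": "step_arm", "kwargs": {
  "deltas": [
    {"dp": [-0.35, 0, 0], "twist": 0},
    {"dp": [-0.35, 0, 0], "twist": 0},
    {"dp": [-0.35, 0, 0], "twist": 0},
    {"dp": [-0.35, 0, 0], "twist": 0},
    {"dp": [-0.3, 0, 0], "twist": 0},
    {"dp": [-0.2, 0, 0], "twist": 0},
    {"dp": [0, 0, 0], "twist": 0}
  ]
}}

```text
time_s: 36.8
ee_pos: [0.6122, 0.0751, 0.0623]
eef_rot: [-3.142, 0.001, -2.967]
force: [-0.4, -0.1, -0.4]
grip_width: 0.0005
grip_force: 0.0
```

{"fn": "step_arm", "kwargs": {
  "deltas": [
    {"dp": [-0.15, 0, 0], "twist": 0},
    {"dp": [-0.15, 0, 0], "twist": 0},
    {"dp": [-0.12, 0, 0], "twist": 0},
    {"dp": [-0.1, 0, 0], "twist": 0},
    {"dp": [-0.1, 0, 0], "twist": 0}
  ]
}}

```text
time_s: 37.3
ee_pos: [0.6364, 0.0794, 0.0623]
eef_rot: [-3.142, -0.0, -2.967]
force: [-3.8, -1.2, -1.2]
grip_width: 0.0009
grip_force: 1.7
```

{"fn": "step_arm", "kwargs": {
  "deltas": [
    {"dp": [-0.08, 0, 0], "twist": 0},
    {"dp": [-0.07, 0, 0], "twist": 0},
    {"dp": [-0.06, 0, 0], "twist": 0},
    {"dp": [-0.04, 0, 0], "twist": 0}
  ]
}}

```text
time_s: 37.7
ee_pos: [0.6461, 0.0812, 0.0623]
eef_rot: [3.142, -0.0, -2.967]
force: [-2.4, -0.7, -2.0]
grip_width: 0.0005
grip_force: 1.6
```

No body collision: force is still only friction. I'll continue in small steps to the stop.

{"fn": "step_arm", "kwargs": {
  "deltas": [
    {"dp": [-0.05, 0, 0], "twist": 0},
    {"dp": [-0.04, 0, 0], "twist": 0},
    {"dp": [-0.03, 0, 0], "twist": 0}
  ]
}}

```text
time_s: 38.0
ee_pos: [0.6481, 0.0815, 0.0623]
eef_rot: [3.141, -0.008, -2.967]
force: [-31.5, -6.1, 13.6]
grip_width: 0.0006
grip_force: 16.3
```

{"fn": "step_arm", "kwargs": {
  "deltas": [
    {"dp": [0.15, 0, 0], "twist": 0},
    {"dp": [0.6, 0, 0], "twist": 0},
    {"dp": [0.9, 0, -0.3], "twist": 0},
    {"dp": [0.9, 0, -0.9], "twist": 0},
    {"dp": [0.6, 0, -0.9], "twist": 0},
    {"dp": [0, 0, 0], "twist": 0},
    {"dp": [0, 0, 0], "twist": 0},
    {"dp": [0, 0, 0], "twist": 0}
  ]
}}

```text
time_s: 38.8
ee_pos: [0.5276, 0.0603, 0.1451]
eef_rot: [3.142, -0.0, -2.967]
force: [-0.3, -0.1, -0.5]
grip_width: 0.0006
grip_force: 0.0
```

```bash
python3 - <<'E'
from h import *
c=np.array([.776,.105]);a=np.radians(10.04);ex=np.array([np.cos(a),np.sin(a)]);ey=np.array([-ex[1],ex[0]])
for n in ['wrist','scene']:
    img,d,K,D,W=cam(n);P=cloud(d,K,D,W).reshape(-1,3);P=P[np.isfinite(P).all(1)]
    L=np.c_[(P[:,:2]-c)@ex,(P[:,:2]-c)@ey,P[:,2]]
    L=L[(abs(L[:,1])<.13)&(L[:,0]<0)&(L[:,0]>-.2)]
    t=L[(abs(L[:,2]-.1)<.007)&(abs(L[:,1])<.07)];e=L[(abs(L[:,2]-.176)<.006)]
    f=L[(L[:,2]>.03)&(L[:,2]<.088)&(abs(L[:,1])<.06)];F=L[(L[:,2]>.115)&(L[:,2]<.165)&(abs(L[:,1])<.1)]
    for nm,k in(('fronttop',t),('exttop',e),('frontface',f),('extface',F)):
        if len(k)>20:print(n,nm,len(k),np.percentile(k[:,0],[2,50,98]).round(4))
save('s9',img)
E
```

```text
wrist frontface 117 [-0.1209 -0.0798 -0.0684]
wrist extface 1236 [-0.1147 -0.1045 -0.103 ]
scene exttop 5920 [-0.1018 -0.0516 -0.002 ]
```

{"fn": "step_arm", "kwargs": {
  "deltas": [
    {"dp": [0, 0, -0.9], "twist": 0},
    {"dp": [0, 0, -0.9], "twist": 0},
    {"dp": [-0.9, 0, -0.5], "twist": 0},
    {"dp": [-0.9, 0, 0], "twist": 0},
    {"dp": [-0.4, 0, 0], "twist": 0},
    {"dp": [0, 0, 0], "twist": 0},
    {"dp": [0, 0, 0], "twist": 0},
    {"dp": [0, 0, 0], "twist": 0}
  ]
}}

```text
time_s: 39.7
ee_pos: [0.6133, 0.0754, 0.2376]
eef_rot: [3.142, -0.001, -2.967]
force: [1.0, 0.2, -0.1]
grip_width: 0.0002
grip_force: 0.0
```

```bash
python3 - <<'E'
from h import *
c=np.array([.776,.105]);a=np.radians(10.04);ex=np.array([np.cos(a),np.sin(a)]);ey=np.array([-ex[1],ex[0]])
img,d,K,D,W=cam('wrist');save('w10',img);P=cloud(d,K,D,W).reshape(-1,3);P=P[np.isfinite(P).all(1)]
L=np.c_[(P[:,:2]-c)@ex,(P[:,:2]-c)@ey,P[:,2]]
L=L[(abs(L[:,1])<.13)&(L[:,0]<0)&(L[:,0]>-.2)]
for nm,k in(('fronttop',L[(abs(L[:,2]-.1)<.005)&(abs(L[:,1])<.07)]),('exttop',L[(abs(L[:,2]-.176)<.005)]),('frontface',L[(L[:,2]>.03)&(L[:,2]<.088)&(abs(L[:,1])<.06)])):
    if len(k)>20:print(nm,len(k),np.percentile(k[:,0],[1,5,50,95]).round(4))
o=ctrl.get_obs();print(o['ee_pos'],o['time_s'])
E
```

```text
fronttop 1453 [-0.1208 -0.1205 -0.1159 -0.1102]
exttop 7420 [-0.1044 -0.1038 -0.0891 -0.0524]
frontface 1831 [-0.121  -0.1208 -0.1204 -0.094 ]
[0.61339385 0.07538198 0.2379746 ] 39.75
```

View pics/w10.png

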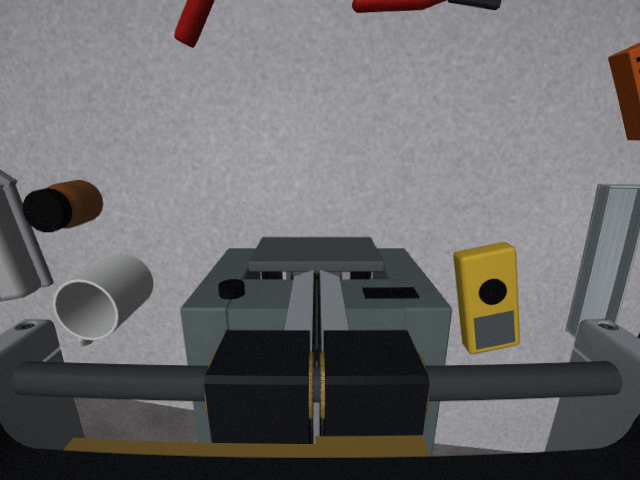

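The drawer front at px (320,250) stands 16.4 mm proud of the extractor face; shut is 16 mm, so the drawer is home. The arm is clear of everything.

```bash
python3 -c "
from station import ctrl
print(ctrl.hand_in())"
```

```text
the job is handed in; nothing more can be done
None
```

I seated the cassette, spacer and cover in the drawer's pocket in that order, ridge up, pushed the drawer home (front 16.4 mm proud, 16 mm when shut), and handed the job in at about 40 s; no verdict came back.

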